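Snap up the sprung rest of a finishing cradle and lay a baluster in it

ROBOT

A 6-joint arm with a two-finger parallel gripper is mounted at the origin on a cart in front of the work surface, level with it; the furniture and walls round the work are solid. World frame = base frame: x ahead of the robot, y to its left, z up, the work surface at z = 0. Lengths are in m, angles in rad, forces in N, time in s.
With the tool pointing down it reaches from about 0.35 to 0.925 m from the base axis. Payload 6.4 kg.
Tool frame: the origin (TCP) lies at the very end of the fingers, on their centre line; the grasp point (between the pads) lies manip.tcp_to_grasp behind it (manip.tcp_to_grasp is the distance from the TCP to the grasp point, in m); z points along the fingers, y is the direction in which the jaws open and shut (so a half turn about z gives the same grasp; the last joint's range is limited). The gripper opens to 85 mm and grips with 20 to 120 N. Pads are 22 mm wide; open, the fingers measure 114 mm over their backs; the gripper's body (76 mm by 85 mm) begins 54 mm behind the grasp point. The pads swing forward as they close: fully open they stand 13 mm farther back than shut.
Start: joints at [-1.324, 0.245, 1.558, -0, 1.339, -0.174], TCP at [0.266, -0.593, 0.206] pointing down, gripper open.
Joint ranges: [-3.13, 3.13], [-1.02, 2.26], [0.13, 2.54], [-0.95, 4.09], [0.21, 2.88], [-2.74, 2.74]. Speed limits (rad/s): [2.57, 2.57, 3.14, 3.14, 3.14, 3.14].

INTERFACE

Orientations are given as a rotation vector (axis times angle).
In Python, from station import manip gives the robot as it stands.
- The arm moves only by the tool step_arm, never from a script. Its argument "commands" is one flat list of numbers, 6 for each row, row after row: the shift along the world's x, y, z each as a share of 500 mm, from -1 to 1, then the turn, a rotation vector about the world's x, y, z each as a share of 0.5 rad, from -1 to 1. In form: [dx, dy, dz, ax, ay, az, dx, dy, dz, ax, ay, az, ...]. A call has 1 to 5 rows; each row shifts and turns the commanded pose from where the row before left it; what a row does not reach is not made up. A row lasts 1/12 s, in which the tool goes at most 41.7 mm and 7.16 degrees, less where a joint would pass 70% of its speed; a pose out of reach is approached as far as the arm can. A call with a number of a shift or a turn outside -1 to 1 is refused whole. A call with a gripper value outside its range is refused whole. "fingers" is the finger opening in mm, from 0 to 85.4, set as the call begins (left out, the last holds). The fingers move at their own pace and stop on an object; "newtons" is the grip in N (left out, the last holds). Time passes only in rows, so rows that do not move let the fingers close. It gives the time, the measured TCP pose, the force and the opening at its end, in the units of the state.
- manip.read_state(): the state, without advancing time (a new reading comes with each control period).
- manip.snapshot(name): name is "scene" or "top" or "wrist"; returns a dict with "frame" (400x640x3 uint8, red, green, blue), "mtx" (3x3 intrinsics, pixels), "eye" and "rotation" of the camera in the world; the wrist camera has in their place "mount" (4x4, takes a point from camera to tool coordinates, whose origin is the TCP and whose axes are the flange's). Camera axes: x right, y up, looking along -z (the intrinsics and any distortion apply to the point x, -y, -z); pixel columns grow to the right and rows downward; lengths in m; the calibration is good to about 2 mm. A picture is of the moment at which its call begins: read the wrist's pose just before it. There is no depth.
- manip.finish_job(): hands the job in, once; it reports no verdict.
The state is a dict: "time_s": time; "joints": joint angles; "qvel": joint speeds; "joint_torque": joint torques, N m; "eef_pos": TCP position; "orientation": TCP orientation; "wrist_force": force on the tool from outside, world axes, zero at the start; "wrist_torque": the same for the moment, N m; "finger_gap": finger opening in m.
Only numpy, scipy, OpenCV 4.12 (cv2) and the standard library are available. Lean on these libraries where they do the work, as an engineer would, in place of code of your own. Each camera call takes 0.05 s, during which the arm holds its last target.

TASK

Get the finishing cradle ready for the turned wooden baluster. First push the folded red rest up past its over-centre point until it snaps upright by itself against its stop; ease off the moment you feel it give and let go of it, because its stop pin is thin: never bear on the rest with more than 20 N, neither on the way nor at the stop. Then lay the baluster gently, never dropping or pressing it, along the cradle with its two plain round necks in the two V rests, so that the red rest stays up, and leave the other things on the bench where they are.

Things in the scene. Friction and masses are not known exactly. Their poses are not given: they have to be found in the camera images.
- cradle: Fixed finishing cradle: plywood plank 80 x 330 x 18 mm, a V rest near each end. Origin: centre of the plank's underside; y runs along the plank, z up. Blue rest fixed at y -114 mm; red fold-up rest near y +114 (see slot_mid). Standing, each V head (12 mm thick) has its apex 147 and tips 171 mm above the bench: a right-angle V, 46 mm wide, lined with rubber. A neck lies in it with its axis 170 mm up.
- slot_mid (a point): Middle of the red rest's clamping slots, on the plank. Its bracket is clamped by hand within 14 mm of here lengthwise, not measured: touch the rest to find it. The pivot (x axis) is 60 mm above the bench. Folded, the V's apex lies 62 mm from the pivot towards blue, 121 mm up. Closed fingers in the notch, tips 105 to 115 mm up, push it outwards (+y), rising on its arc: a level push jams.
- prop (a joint): Red rest's angle, rad: 0 folded, leaning 0.80 inwards to the blue rest; 0.80 upright on its rigid stop. A spring pushes it back until the over-centre point, 0.07 to 0.13 before the stop (differs, not measured), then on to the stop. At the V (87 to 111 mm from the pivot) the push is 10 to 15 N near mid-way, fading to nothing over centre. Up, 1.5 N towards blue at the V can refold it.
- baluster: Loose turned light-wood baluster, 360 mm long, 0.35 kg, lying on its square ends. Origin: its middle, on its axis (22 mm above the bench at the start); y runs along it. Ends: square blocks 44 x 44 x 38 mm. Middle: swelling 43 mm thick, 60 mm long, the place to grasp from above. Necks: round, 32 mm thick, 86 to 140 mm either side of the middle, between a 43 mm bead and the block.
- spindle_part_4: Bystander: brown turned spindle end, 61 x 61 x 125 mm, standing; origin under its centre.
- spindle_part_3: Bystander: white turned spindle end, 56 x 56 x 102 mm, standing; origin under its centre.
- loop_tool_1: Bystander: wire loop tool with a handle, 25 x 179 x 13 mm, lying along its y axis; origin under its centre.
- beaker: Bystander: blue beaker, 74 x 74 x 91 mm, standing; origin under its centre.
- kidney_rubber: Bystander: red kidney-shaped rubber, 57 x 90 x 9 mm, lying; origin under its centre.

How it is judged:
On the way, in this order (a step that is already met when the one before it is completed fails the run):
1. the red rest has snapped upright against its stop and stands there untouched (value of joint prop above 0.775 rad and contact force between each of the arm, the fingers and prop below 0.3 N), for 0.3 s.
2. the baluster lies in both V rests, with the red rest still up (value of joint prop above 0.775 rad and x of baluster in the frame of cradle between -0.008 and 0.008 m and y of baluster in the frame of cradle between -0.025 and 0.025 m and z of baluster in the frame of cradle between 0.163 and 0.177 m and angle between the y axis of baluster and the y axis of cradle, either way round below 0.06 rad), for 0.2 s.
At the end, for the whole second after the job is handed in: the red rest is up (joint above 0.775 rad); the baluster rests in both Vs: its middle within 8 mm of the cradle's centre line, within 25 mm of the cradle's middle lengthwise and 163 to 177 mm above the bench, its axis within 0.06 rad of the cradle's; at rest and released (all of step 2 and linear speed of baluster below 0.02 m/s and angular speed of baluster below 0.15 rad/s); the robot touches nothing.
It fails at once if the robot bears on the red rest with more than 20 N (contact force between any of the fingers, the arm and prop above 20 N).
It fails at once if the baluster is pressed or dropped on the cradle with more than 35 N (contact force between baluster and cradle above 35 N or contact force between baluster and prop above 35 N).
It fails at once if another thing on the bench is moved by more than 15 mm (distance of any of spindle_part_4, spindle_part_3, loop_tool_1, beaker, kidney_rubber from where it was at the start of the episode above 0.015 m).
It also fails if it takes over 64 s, if anything falls off the work surface, if the arm or the gripper's body presses on something with over 40 N, if the wrist force passes 120 N, or if a joint passes its speed limit or range.

## Working session

There is one attempt and no reset: what is moved stays moved. The work goes in short steps, Python scripts to look and compute and a tool call to move; the robot and the scene stay as the last step left them, time stands still between calls to the robot, and variables do not carry over. Pictures are saved under pics/ and viewed, and the job is handed in when it is done.

Besides the shell and the picture viewer there is one more tool, called after "Emit:" as name(argument=value, ...) on one line, values as JSON. step_arm: Moves the arm, as the interface text tells. Shift numbers are shares of 500 mm and turn numbers shares of 0.5 rad, none past 1 either way. Its arguments: {"type":"object","properties":{"commands":{"type":"array"},"fingers":{"type":"number"},"newtons":{"type":"number"}},"required":["commands"]}

```bash
ls; mkdir -p pics
python3 - <<'E'
from station import manip
import cv2, json, numpy as np
s=manip.read_state(); print(s); print(manip.tcp_to_grasp)
for n in ("scene","top","wrist"):
    d=manip.snapshot(n); cv2.imwrite(f"pics/{n}0.png",d["frame"][:,:,::-1])
    print(n,{k:np.round(v,4).tolist() for k,v in d.items() if k!="frame"})
E
```

```text
pics
{'time_s': 0.0, 'joints': array([-1.32411184e+00,  2.45813420e-01,  1.55904243e+00, -1.43969477e-05,
        1.33868894e+00, -1.74128031e-01]), 'qvel': array([-0.00090443, -0.00138503, -0.00020028, -0.00293149,  0.00104316,
        0.0005824 ]), 'joint_torque': array([ 5.51175890e-04, -4.29512358e+01, -3.26127684e+01, -6.15678482e-05,
        5.34014107e-03, -2.77239292e-05]), 'eef_pos': array([ 0.26535878, -0.59269213,  0.20496551]), 'orientation': array([-3.07040000e+00, -6.55742057e-01,  1.33125659e-04]), 'wrist_force': array([-0.17972443, -0.05333833, -0.01847371]), 'wrist_torque': array([ 0.03715883, -0.02356989,  0.00619224]), 'finger_gap': 0.08537029889218126}
0.0187
scene {'mtx': [[427.5426, 0.0, 316.3586], [0.0, 427.5426, 196.03], [0.0, 0.0, 1.0]], 'eye': [-0.3751, -0.9075, 0.7675], 'rotation': [1.0313, -0.4344, -0.743]}
top {'mtx': [[363.0211, 0.0, 317.9418], [0.0, 363.0211, 197.6774], [0.0, 0.0, 1.0]], 'eye': [0.4533, -0.0446, 1.1815], 'rotation': [0.0974, -0.0897, -1.5506]}
wrist {'mtx': [[289.3329, 0.0, 321.8592], [0.0, 289.3329, 201.2844], [0.0, 0.0, 1.0]], 'mount': [[-0.0002, 0.9616, 0.2746, 0.0719], [1.0, 0.0002, 0.0001, 0.001], [-0.0, 0.2746, -0.9616, -0.1661], [0.0, 0.0, 0.0, 1.0]]}
```

View pics/scene0.png

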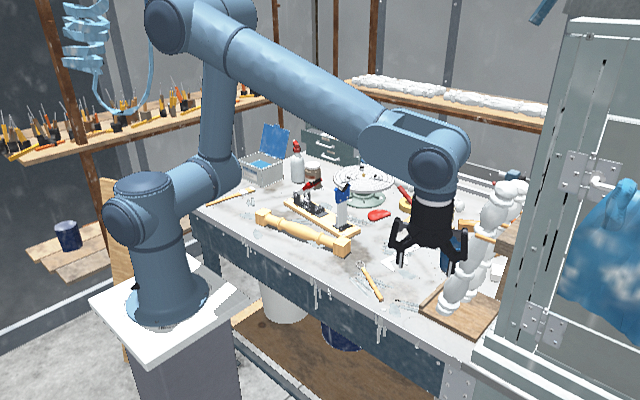

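View pics/top0.png

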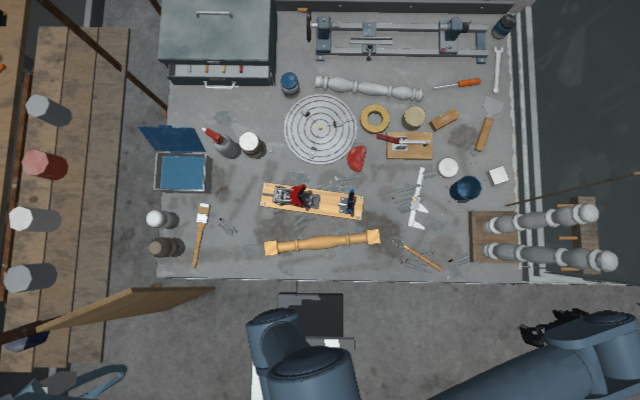

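View pics/wrist0.png

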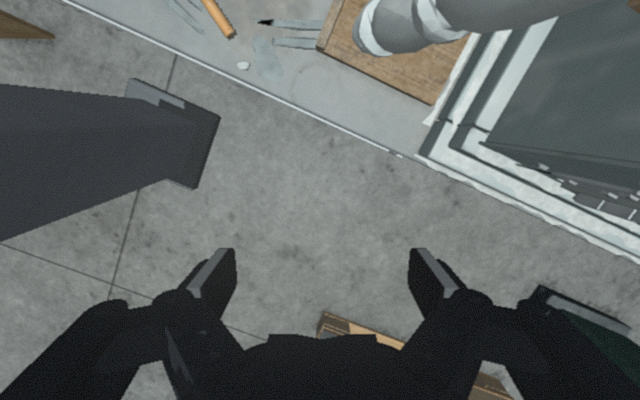

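The top view shows the cradle plank around (312,200), with the red rest at about (297,195) and the blue rest at (348,204). The baluster lies at about (322,243). I'll zoom in on the cradle.

Run:
```python
import cv2
a=cv2.imread("pics/top0.png"); c=a[165:270,240:400]; cv2.imwrite("pics/topc.png",cv2.resize(c,None,fx=5,fy=5,interpolation=cv2.INTER_CUBIC))
a=cv2.imread("pics/scene0.png"); c=a[160:270,240:400]; cv2.imwrite("pics/scenec.png",cv2.resize(c,None,fx=5,fy=5,interpolation=cv2.INTER_CUBIC))
```

```text
(no output)
```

View pics/topc.png

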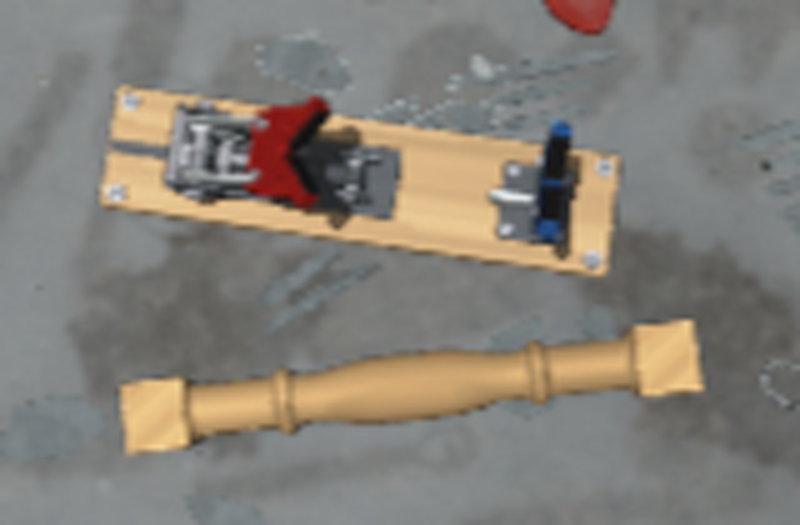

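View pics/scenec.png

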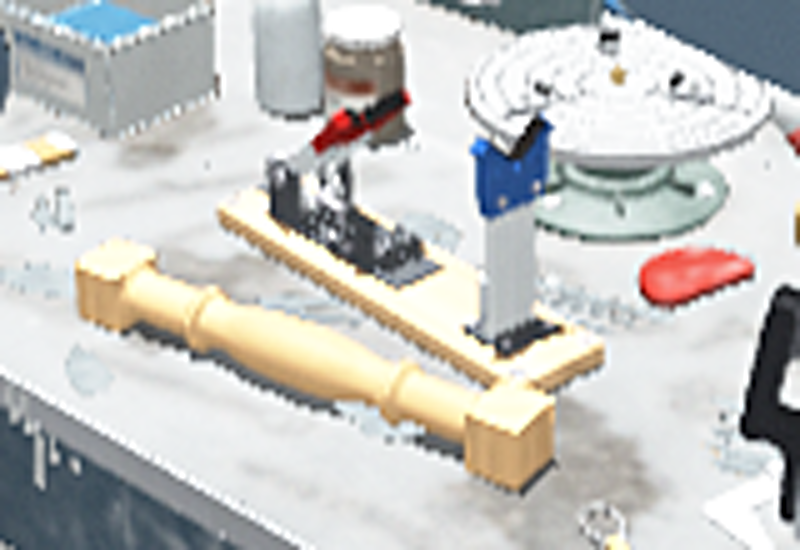

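```bash
cat > h.py <<'E'
import numpy as np, cv2
from scipy.spatial.transform import Rotation as R
from station import manip
def cam(name):
    st=manip.read_state(); d=manip.snapshot(name)
    if "mount" in d:
        T=np.eye(4);T[:3,:3]=R.from_rotvec(st["orientation"]).as_matrix();T[:3,3]=st["eef_pos"]
        M=T@np.array(d["mount"]); Rm,e=M[:3,:3],M[:3,3]
    else: Rm,e=R.from_rotvec(d["rotation"]).as_matrix(),np.array(d["eye"])
    return d["frame"],np.array(d["mtx"]),Rm,e
def ray(px,K,Rm):
    px=np.atleast_2d(px).astype(float)
    c=np.c_[(px[:,0]-K[0,2])/K[0,0],-(px[:,1]-K[1,2])/K[1,1],-np.ones(len(px))]
    return c@Rm.T
def onplane(px,z,K,Rm,e):
    r=ray(px,K,Rm); return e+r*((z-e[2])/r[:,2])[:,None]
def proj(P,K,Rm,e):
    c=(np.atleast_2d(P)-e)@Rm; return np.c_[K[0,0]*c[:,0]/-c[:,2]+K[0,2],K[1,1]*-c[:,1]/-c[:,2]+K[1,2]]
E
python3 - <<'E'
from h import *
f,K,Rm,e=cam("top")
hsv=cv2.cvtColor(f,cv2.COLOR_RGB2HSV)
m=cv2.inRange(hsv,(8,70,90),(28,255,255))
m[:165]=0;m[262:]=0;m[:,:250]=0;m[:,385:]=0
cs,_=cv2.findContours(m,cv2.RETR_EXTERNAL,cv2.CHAIN_APPROX_NONE)
cs=sorted(cs,key=cv2.contourArea)[::-1][:4]
for c in cs:
    print(cv2.contourArea(c),cv2.boundingRect(c))
pl=[c for c in cs if cv2.boundingRect(c)[1]<210]; pl=np.vstack(pl)
h=cv2.convexHull(pl)
box=cv2.boxPoints(cv2.minAreaRect(h)); print(box)
P=onplane(box,.018,K,Rm,e);print(P, np.linalg.norm(np.diff(P,axis=0),axis=1),P.mean(0))
man=np.array([[120,86],[621,155],[607,273],[100,207]])/5+[240,165]-0.4
P=onplane(man,.018,K,Rm,e);print("man",P,np.linalg.norm(np.diff(P,axis=0),axis=1),P.mean(0))
y=(P[0]+P[3]-P[1]-P[2])/2; print("yaw of +y",np.arctan2(-y[0],y[1]))
b=[c for c in cs if cv2.boundingRect(c)[1]>210][0]
box=cv2.boxPoints(cv2.minAreaRect(b));P=onplane(box,.035,K,Rm,e);print(box,P,np.linalg.norm(np.diff(P,axis=0),axis=1),P.mean(0))
# baluster blocks: top face corners centres
man=np.array([[120,380],[185,377],[190,447],[125,453],[635,325],[693,320],[703,390],[640,394]])/5+[240,165]-.4
P=onplane(man,.044,K,Rm,e);print(P); y=P[:4].mean(0)-P[4:].mean(0);print(P.mean(0),np.linalg.norm(y),np.arctan2(-y[0],y[1]))
# rims
red=cv2.inRange(hsv,(0,120,60),(6,255,255))|cv2.inRange(hsv,(174,120,60),(180,255,255))
red[:,:280]=0;red[:,320:]=0;red[:180]=0;red[215:]=0
print("red bb",cv2.boundingRect(cv2.findNonZero(red)))
# blue head tips at z .171
man=np.array([[562,130],[547,232]])/5+[240,165]-.4
print("blue tips",onplane(man,.171,K,Rm,e))
man=np.array([[318,105],[305,200]])/5+[240,165]-.4
print("red tips",onplane(man,.138,K,Rm,e))
E
```

```text
1247.0 (264, 229, 117, 27)
1070.0 (260, 188, 104, 33)
109.0 (262, 182, 18, 12)
11.5 (283, 185, 11, 3)
[[259.58005 205.94   ]
 [263.08005 181.44   ]
 [364.16006 195.88   ]
 [360.66006 220.38   ]]
[[ 0.56270641  0.14994049  0.018     ]
 [ 0.64278539  0.14157391  0.018     ]
 [ 0.6014128  -0.18661928  0.018     ]
 [ 0.52212953 -0.17567586  0.018     ]] [0.08051487 0.33079066 0.08003497] [ 0.58225853 -0.01769518  0.018     ]
man [[ 0.64163237  0.13984173  0.018     ]
 [ 0.60230313 -0.18545449  0.018     ]
 [ 0.52592898 -0.1767476   0.018     ]
 [ 0.56251355  0.14986889  0.018     ]] [0.32766511 0.07686885 0.32865904] [ 0.58309451 -0.01812287  0.018     ]
yaw of +y -0.11592569640917999
[[263.24536 241.08232]
 [378.74353 228.48253]
 [380.31165 242.85692]
 [264.81348 255.45671]] [[ 0.45061736  0.13142804  0.035     ]
 [ 0.49666912 -0.23074418  0.035     ]
 [ 0.45186258 -0.23558382  0.035     ]
 [ 0.40615567  0.12490649  0.035     ]] [0.36508832 0.04506714 0.36337636] [ 0.45132618 -0.05249837  0.035     ]
[[ 0.45214948  0.12899607  0.044     ]
 [ 0.45475013  0.08856791  0.044     ]
 [ 0.41172294  0.08408793  0.044     ]
 [ 0.40729956  0.12426607  0.044     ]
 [ 0.49215748 -0.19140293  0.044     ]
 [ 0.49593223 -0.22758663  0.044     ]
 [ 0.45266029 -0.23373932  0.044     ]
 [ 0.44947098 -0.1946137   0.044     ]]
[ 0.45201789 -0.05267808  0.044     ] 0.3209542949239449 0.12832877440499207
red bb (289, 185, 16, 22)
blue tips [[ 0.59627793 -0.13375389  0.171     ]
 [ 0.53865928 -0.12580403  0.171     ]]
red tips [[0.61308315 0.00524009 0.138     ]
 [0.55745499 0.01146004 0.138     ]]
```

Emit:
step_arm(commands=[0, 0, 0.08, 0, 0, 0, 0, 0, 0.08, 0, 0, 0, 0.0373, 0.0676, 0, 0, 0, 0.121, 0.0373, 0.0676, 0, 0, 0, 0.121, 0.0373, 0.0676, 0, 0, 0, 0.121], fingers=0, newtons=60)

```text
time_s: 0.62
eef_pos: [0.3218, -0.4912, 0.2869]
orientation: [2.998, 0.934, 0.0]
wrist_force: [0.8, 0.3, 0.4]
finger_gap: 0.0256
```

Emit:
step_arm(commands=[0.0373, 0.0676, 0, 0, 0, 0.121, 0.0373, 0.0676, 0, 0, 0, 0.121, 0.0373, 0.0676, 0, 0, 0, 0.121, 0.0373, 0.0676, 0, 0, 0, 0.121, 0.0373, 0.0676, 0, 0, 0, 0.121])

```text
time_s: 1.03
eef_pos: [0.4152, -0.3211, 0.286]
orientation: [2.824, 1.377, 0.0]
wrist_force: [0.9, -0.4, 0.6]
finger_gap: 0.0003
```

Emit:
step_arm(commands=[0.0373, 0.0676, 0, 0, 0, 0.121, 0.0373, 0.0676, 0, 0, 0, 0.121, 0.0373, 0.0676, 0, 0, 0, 0.121, 0.0373, 0.0676, 0, 0, 0, 0.121, 0.0373, 0.0676, 0, 0, 0, 0.121])

```text
time_s: 1.45
eef_pos: [0.5085, -0.152, 0.2861]
orientation: [2.584, 1.787, 0.0]
wrist_force: [1.2, 0.1, -0.5]
finger_gap: -0.0002
```

Emit:
step_arm(commands=[0.0373, 0.0676, 0, 0, 0, 0.121, 0.0373, 0.0676, 0, 0, 0, 0.121, 0.0373, 0.0676, 0, 0, 0, 0.121, 0.0373, 0.0676, 0, 0, 0, 0.121, 0, 0, 0, 0, 0, 0])

```text
time_s: 1.87
eef_pos: [0.5841, -0.0133, 0.2857]
orientation: [-2.343, -2.091, -0.002]
wrist_force: [1.4, -0.7, -0.1]
finger_gap: -0.0002
```

Run:
```python
from h import *
s=manip.read_state(); print({k:np.round(v,4) for k,v in s.items()})
print(R.from_rotvec(s["orientation"]).as_matrix().round(3))
f,K,Rm,e=cam("wrist"); cv2.imwrite("pics/w1.png",f[:,:,::-1]); np.savez("w1.npz",K=K,Rm=Rm,e=e)
f,K,Rm,e=cam("scene"); cv2.imwrite("pics/s1.png",cv2.resize(f[120:280,220:460,::-1],None,fx=3,fy=3))
```

```text
{'time_s': np.float64(1.8667), 'joints': array([-0.2178,  0.0359,  1.6443,  0.0021,  1.4616, -0.1048]), 'qvel': array([-0.0798, -0.0284,  0.0343, -0.0598,  0.0125, -0.0073]), 'joint_torque': array([  1.8565, -34.3595, -34.4824,   0.2527,  -0.1173,   0.0368]), 'eef_pos': array([ 0.5841, -0.0133,  0.2857]), 'orientation': array([-2.3425, -2.0913, -0.0025]), 'wrist_force': array([ 1.3583, -0.682 , -0.1041]), 'wrist_torque': array([-0.0315, -0.0019,  0.0374]), 'finger_gap': np.float64(-0.0002)}
[[ 0.113  0.994  0.   ]
 [ 0.994 -0.113  0.002]
 [ 0.002 -0.    -1.   ]]
```

View pics/w1.png

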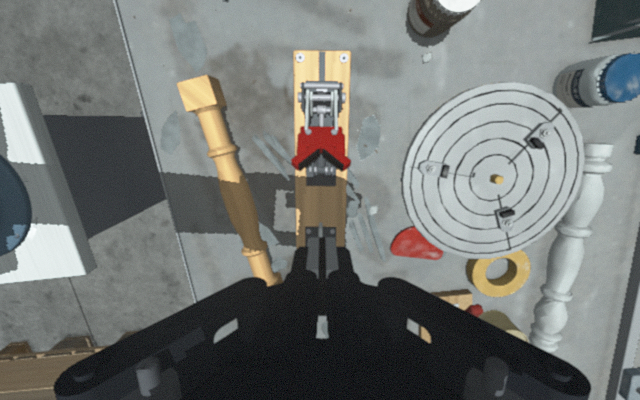

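View pics/s1.png

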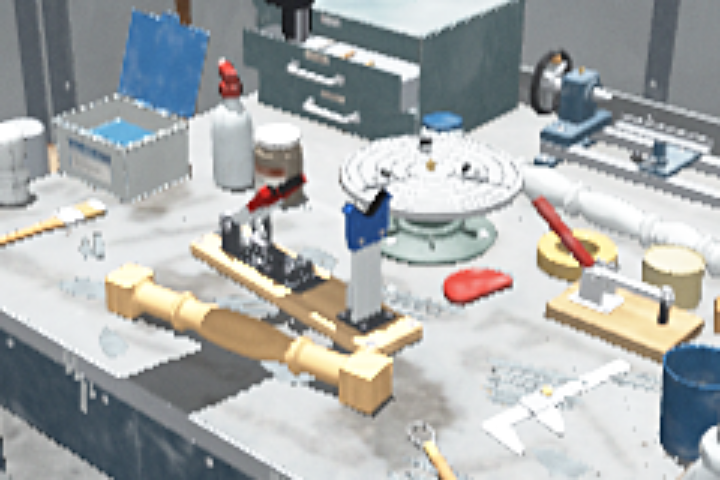

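Run:
```python
import cv2
a=cv2.imread("pics/w1.png"); cv2.imwrite("pics/w1c.png",cv2.resize(a[40:190,270:370],None,fx=5.5,fy=4,interpolation=cv2.INTER_CUBIC))
cv2.imwrite("pics/w1d.png",cv2.resize(a[200:330,260:390],None,fx=5,fy=4,interpolation=cv2.INTER_CUBIC))
```

```text
(no output)
```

View pics/w1c.png

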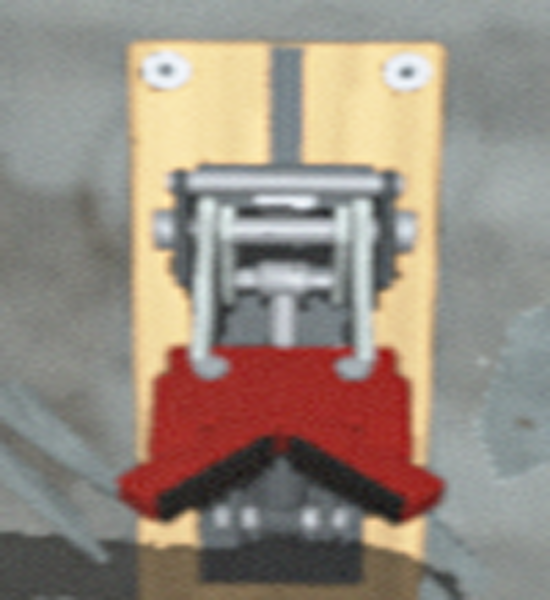

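View pics/w1d.png

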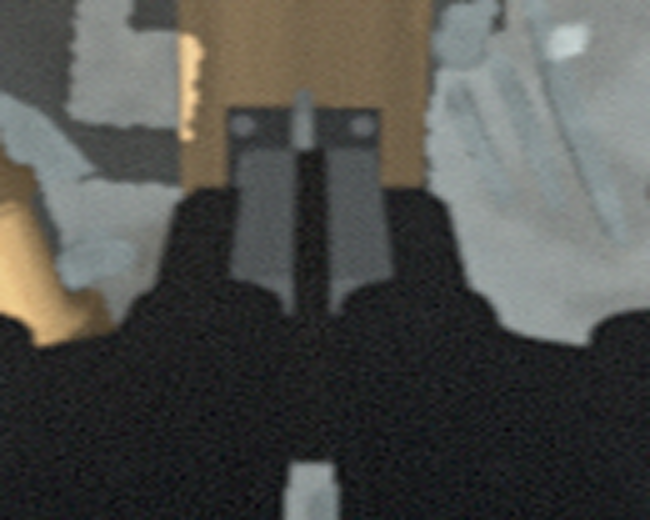

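Run:
```python
from h import *
d=np.load("w1.npz");K,Rm,e=d["K"],d["Rm"],d["e"]
f=lambda a:np.array(a)/[5.5,4]+[270,40]-[.4,.4]
c=np.array([.5825,-.0178]);th=-.121
def cr(P): 
    q=P[:,:2]-c; return np.c_[q@[np.cos(th),np.sin(th)],q@[-np.sin(th),np.cos(th)],P[:,2]].round(4)
P=onplane(f([[130,42],[443,42],[140,580],[425,580]]),.018,K,Rm,e);print("plank",P,cr(P), np.arctan2(-(P[0]-P[2])[0],(P[0]-P[2])[1]),np.arctan2(-(P[1]-P[3])[0],(P[1]-P[3])[1]))
print("pivot?",cr(onplane(f([[157,230],[415,230],[190,182],[385,182]]),.06,K,Rm,e)))
print("apex upper edge z.125",cr(onplane(f([[280,437]]),.125,K,Rm,e)), "low .116",cr(onplane(f([[280,455]]),.116,K,Rm,e)))
print("tips",cr(onplane(f([[155,520],[400,520]]),.133,K,Rm,e)))
s=manip.read_state();t=s["eef_pos"];print("tcp proj",proj(t,K,Rm,e), cr(t[None]))
print(cr(onplane(np.array([[307,237],[337,237]]),t[2],K,Rm,e)))
f,K,Rm,e=cam("scene"); print(proj(t,K,Rm,e)); cv2.imwrite("pics/s2.png",cv2.resize(f[30:200,270:430,::-1],None,fx=4,fy=3.5))
```

```text
plank [[ 0.56602467  0.14970676  0.018     ]
 [ 0.64279226  0.1409623   0.018     ]
 [ 0.54265291 -0.03558078  0.018     ]
 [ 0.62161103 -0.04457823  0.018     ]] [[-0.0366  0.1643  0.018 ]
 [ 0.0407  0.1649  0.018 ]
 [-0.0374 -0.0225  0.018 ]
 [ 0.0421 -0.0219  0.018 ]] -0.12547509297512455 -0.1136674735216629
pivot? [[-0.0275  0.1013  0.06  ]
 [ 0.0324  0.1017  0.06  ]
 [-0.0197  0.1156  0.06  ]
 [ 0.0251  0.116   0.06  ]]
apex upper edge z.125 [[0.0017 0.0424 0.125 ]] low .116 [[0.0017 0.0364 0.116 ]]
tips [[-0.0234  0.0202  0.133 ]
 [ 0.0261  0.0206  0.133 ]]
tcp proj [[316.47985085 242.5141328 ]] [[2.000e-04 4.000e-04 2.856e-01]]
[[-0.0057  0.004   0.2856]
 [ 0.0128  0.0042  0.2856]]
[[319.20924201 141.05832663]]
```

View pics/s2.png

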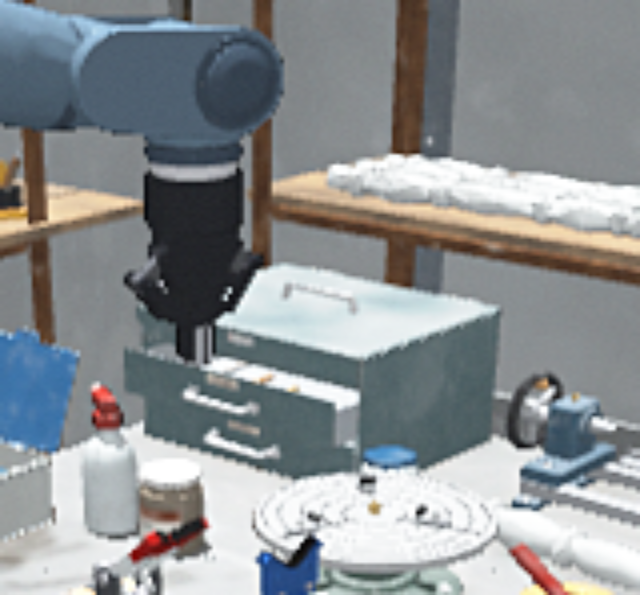

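Emit:
step_arm(commands=[0, -0.011, -0.07, 0, 0, -0.014, 0, 0, -0.07, 0, 0, 0, 0, 0, -0.07, 0, 0, 0, 0, 0, -0.07, 0, 0, 0, 0, 0, -0.06, 0, 0, 0])

```text
time_s: 2.43
eef_pos: [0.5812, -0.0256, 0.1138]
orientation: [-2.362, -2.07, 0.002]
wrist_force: [-0.0, 0.2, 0.1]
finger_gap: 0.0002
```

Emit:
step_arm(commands=[0, 0, 0, 0, 0, 0, 0, 0, 0, 0, 0, 0])

```text
time_s: 2.6
eef_pos: [0.5811, -0.0251, 0.115]
orientation: [-2.359, -2.07, 0.003]
wrist_force: [1.3, -1.0, 1.1]
finger_gap: 0.0001
```

```bash
cat >> h.py <<'E'
C0=np.array([.5825,-.0178]);TH=-.121
def cr(P):
    P=np.atleast_2d(P);q=P[:,:2]-C0; return np.c_[q@[np.cos(TH),np.sin(TH)],q@[-np.sin(TH),np.cos(TH)],P[:,2]].round(4)
def rep():
    s=manip.read_state();w=s["wrist_force"]
    print("t",s["time_s"],"tcp",s["eef_pos"].round(4),"cradle",cr(s["eef_pos"]),"yaw",np.round(np.arctan2(*(R.from_rotvec(s["orientation"]).as_matrix()[[1,0],1])),4),"F",w.round(2),"Fy_c",round(float(w[:2]@[-np.sin(TH),np.cos(TH)]),2),"gap",round(float(s["finger_gap"]),4))
    return s
E
python3 - <<'E'
from h import *
rep()
f,K,Rm,e=cam("wrist"); cv2.imwrite("pics/w2.png",f[:,:,::-1])
f,K,Rm,e=cam("scene"); cv2.imwrite("pics/s3.png",cv2.resize(f[110:260,260:420,::-1],None,fx=5,fy=4))
E
```

```text
t 2.6 tcp [ 0.5811 -0.0251  0.115 ] cradle [[-0.0005 -0.0074  0.115 ]] yaw -0.1305 F [ 1.27 -1.05  1.08] Fy_c -0.89 gap 0.0001
```

View pics/w2.png

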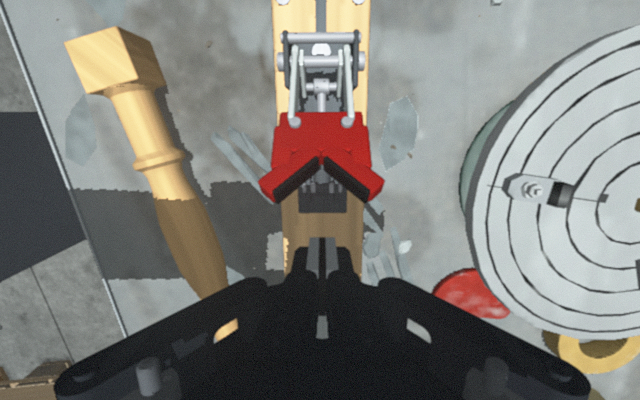

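View pics/s3.png

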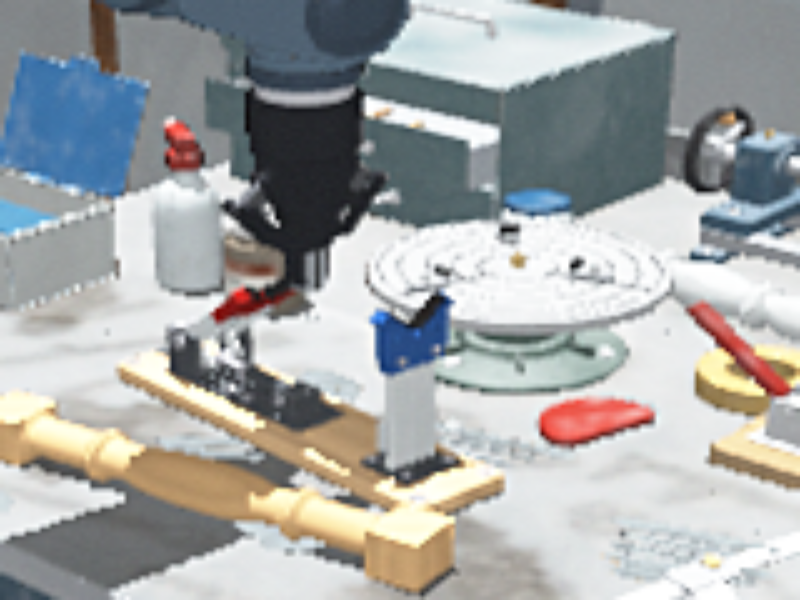

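Run:
```python
from h import *
s=rep();f,K,Rm,e=cam("wrist")
print(cr(onplane([[322,237],[322,162],[307,237],[337,237],[306,175],[337,175]],.116,K,Rm,e)))
cv2.imwrite("pics/w2c.png",cv2.resize(f[130:260,250:400,::-1],None,fx=5,fy=4.5,interpolation=cv2.INTER_CUBIC))
```

```text
t 2.7 tcp [ 0.5841 -0.0253  0.1187] cradle [[ 0.0025 -0.0073  0.1187]] yaw -0.1298 F [-0.44  0.31  0.23] Fy_c 0.25 gap 0.0001
[[ 0.005  -0.009   0.116 ]
 [ 0.0054  0.0383  0.116 ]
 [-0.0045 -0.0089  0.116 ]
 [ 0.0144 -0.0091  0.116 ]
 [-0.0042  0.0307  0.116 ]
 [ 0.0142  0.0305  0.116 ]]
```

View pics/w2c.png

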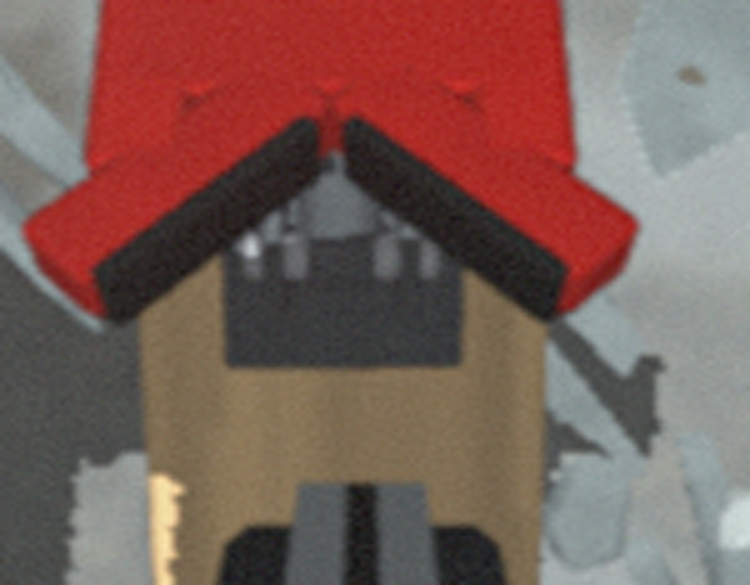

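Emit:
step_arm(commands=[0, 0, 0, 0, 0, 0, 0, 0, 0, 0, 0, 0, 0, 0, 0, 0, 0, 0])

```text
time_s: 3.0
eef_pos: [0.5833, -0.0244, 0.1175]
orientation: [2.358, 2.073, 0.002]
wrist_force: [0.0, -0.2, -0.2]
finger_gap: -0.0003
```

Run:
```python
from h import *
rep()
```

```text
t 3.0 tcp [ 0.5833 -0.0244  0.1175] cradle [[ 0.0016 -0.0064  0.1175]] yaw -0.1285 F [ 0.02 -0.18 -0.2 ] Fy_c -0.18 gap -0.0003
```

Emit:
step_arm(commands=[-0.001, 0.01, -0.004, 0, 0, 0, 0.0002, 0.01, -0.004, 0, 0, 0, 0.0012, 0.01, -0.004, 0, 0, 0, 0, 0, 0, 0, 0, 0, 0, 0, 0, 0, 0, 0])

```text
time_s: 3.42
eef_pos: [0.5825, -0.0086, 0.1097]
orientation: [-2.358, -2.075, 0.001]
wrist_force: [-0.4, 0.1, 0.3]
finger_gap: -0.0001
```

Emit:
step_arm(commands=[0.0005, 0.004, 0, 0, 0, 0, 0.0005, 0.004, 0, 0, 0, 0, 0, 0, 0, 0, 0, 0])

```text
time_s: 3.67
eef_pos: [0.5834, -0.005, 0.1102]
orientation: [2.359, 2.074, 0.0]
wrist_force: [0.3, -1.3, 0.7]
finger_gap: 0.0004
```

Run:
```python
from h import *
rep();f,K,Rm,e=cam("wrist")
cv2.imwrite("pics/w3c.png",cv2.resize(f[120:290,230:410,::-1],None,fx=4.4,fy=3.5,interpolation=cv2.INTER_CUBIC))
```

```text
t 3.6667 tcp [ 0.5834 -0.005   0.1102] cradle [[-0.0007  0.0128  0.1102]] yaw -0.1283 F [ 0.27 -1.31  0.67] Fy_c -1.27 gap 0.0004
```

View pics/w3c.png

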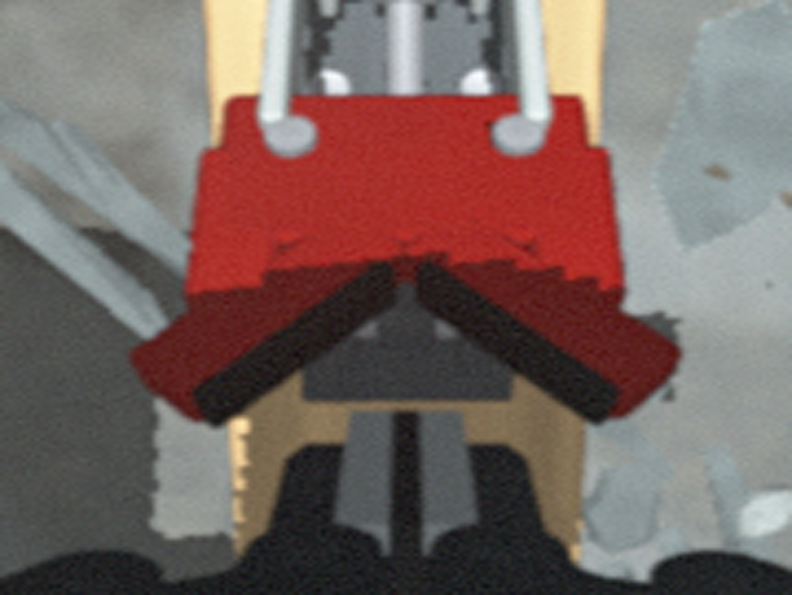

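Emit:
step_arm(commands=[0.0005, 0.004, 0, 0, 0, 0, 0.0005, 0.004, 0, 0, 0, 0, 0.0005, 0.004, 0, 0, 0, 0, 0, 0, 0, 0, 0, 0])

```text
time_s: 4.05
eef_pos: [0.5841, 0.0011, 0.1101]
orientation: [-2.359, -2.075, -0.0]
wrist_force: [0.8, 0.2, -0.2]
finger_gap: -0.0002
```

Emit:
step_arm(commands=[0.0005, 0.004, 0, 0, 0, 0, 0.0005, 0.004, 0, 0, 0, 0, 0, 0, 0, 0, 0, 0])

```text
time_s: 4.3
eef_pos: [0.5845, 0.0051, 0.1101]
orientation: [-2.359, -2.074, -0.0]
wrist_force: [1.0, 0.1, -0.7]
finger_gap: -0.0
```

Run:
```python
from h import *
rep();f,K,Rm,e=cam("wrist")
cv2.imwrite("pics/w4c.png",cv2.resize(f[120:290,230:410,::-1],None,fx=4.4,fy=3.5,interpolation=cv2.INTER_CUBIC))
```

```text
t 4.3 tcp [0.5845 0.0051 0.1101] cradle [[-0.0008  0.023   0.1101]] yaw -0.1282 F [ 0.99  0.11 -0.66] Fy_c 0.23 gap -0.0
```

View pics/w4c.png

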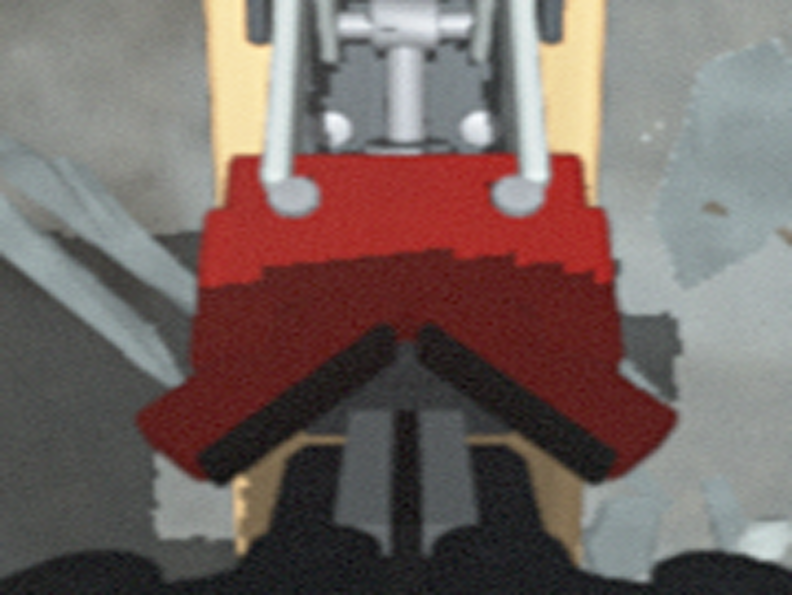

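Emit:
step_arm(commands=[0.0003, 0.002, 0, 0, 0, 0, 0.0002, 0.002, 0, 0, 0, 0, 0.0003, 0.002, 0, 0, 0, 0, 0, 0, 0, 0, 0, 0])

```text
time_s: 4.68
eef_pos: [0.5849, 0.008, 0.1101]
orientation: [-2.359, -2.074, -0.0]
wrist_force: [-0.1, 0.5, 0.0]
finger_gap: -0.0002
```

Emit:
step_arm(commands=[0.0002, 0.002, 0, 0, 0, 0, 0.0002, 0.002, 0, 0, 0, 0, 0, 0, 0, 0, 0, 0])

```text
time_s: 4.93
eef_pos: [0.5851, 0.01, 0.1101]
orientation: [-2.359, -2.074, -0.0]
wrist_force: [-0.4, 0.1, -0.2]
finger_gap: 0.0
```

Emit:
step_arm(commands=[0.0002, 0.002, 0, 0, 0, 0, 0, 0, 0, 0, 0, 0])

```text
time_s: 5.1
eef_pos: [0.5852, 0.0109, 0.1101]
orientation: [-2.359, -2.074, -0.0]
wrist_force: [0.2, -0.3, -0.3]
finger_gap: -0.0002
```

Emit:
step_arm(commands=[0.0002, 0.002, 0, 0, 0, 0, 0, 0, 0, 0, 0, 0])

```text
time_s: 5.27
eef_pos: [0.5853, 0.0119, 0.1101]
orientation: [-2.359, -2.074, -0.0]
wrist_force: [-0.6, -0.2, -0.3]
finger_gap: -0.0003
```

Emit:
step_arm(commands=[0.0002, 0.002, 0, 0, 0, 0, 0, 0, 0, 0, 0, 0])

```text
time_s: 5.43
eef_pos: [0.5854, 0.0129, 0.1101]
orientation: [-2.359, -2.074, -0.0]
wrist_force: [0.7, 0.4, -0.3]
finger_gap: -0.0002
```

Emit:
step_arm(commands=[0.0002, 0.002, 0, 0, 0, 0, 0, 0, 0, 0, 0, 0])

```text
time_s: 5.6
eef_pos: [0.5855, 0.0139, 0.1101]
orientation: [-2.359, -2.074, -0.0]
wrist_force: [-0.5, 0.5, -0.7]
finger_gap: -0.0001
```

Run:
```python
from h import *
rep();f,K,Rm,e=cam("wrist")
cv2.imwrite("pics/w5c.png",cv2.resize(f[120:290,230:410,::-1],None,fx=4.4,fy=3.5,interpolation=cv2.INTER_CUBIC))
```

```text
t 5.6 tcp [0.5855 0.0139 0.1101] cradle [[-0.0008  0.0319  0.1101]] yaw -0.1284 F [-0.46  0.51 -0.66] Fy_c 0.46 gap -0.0001
```

View pics/w5c.png

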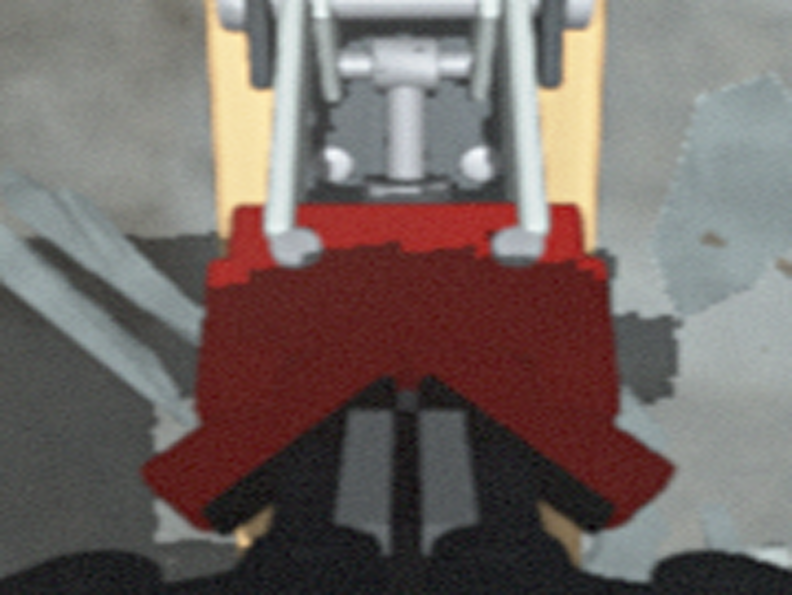

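Emit:
step_arm(commands=[0.0002, 0.002, 0, 0, 0, 0, 0, 0, 0, 0, 0, 0])

```text
time_s: 5.82
eef_pos: [0.5856, 0.0149, 0.1101]
orientation: [-2.359, -2.074, -0.0]
wrist_force: [-0.0, 0.4, 0.3]
finger_gap: 0.0
```

Emit:
step_arm(commands=[0.0002, 0.002, 0, 0, 0, 0, 0, 0, 0, 0, 0, 0])

```text
time_s: 5.98
eef_pos: [0.5857, 0.0159, 0.1101]
orientation: [-2.359, -2.074, -0.0]
wrist_force: [-0.0, 0.4, -0.4]
finger_gap: 0.0
```

Emit:
step_arm(commands=[0.0002, 0.002, 0, 0, 0, 0, 0, 0, 0, 0, 0, 0])

```text
time_s: 6.15
eef_pos: [0.5858, 0.0169, 0.1101]
orientation: [-2.359, -2.074, 0.0]
wrist_force: [-0.0, 0.4, 1.4]
finger_gap: 0.0001
```

Emit:
step_arm(commands=[0.0002, 0.002, 0, 0, 0, 0, 0, 0, 0, 0, 0, 0])

```text
time_s: 6.32
eef_pos: [0.5859, 0.0179, 0.1101]
orientation: [-2.359, -2.074, -0.0]
wrist_force: [0.1, 0.1, 1.1]
finger_gap: 0.0
```

Emit:
step_arm(commands=[0.0002, 0.002, 0, 0, 0, 0, 0, 0, 0, 0, 0, 0])

```text
time_s: 6.48
eef_pos: [0.586, 0.019, 0.1101]
orientation: [-2.359, -2.074, -0.0]
wrist_force: [0.3, -0.4, -0.4]
finger_gap: 0.0001
```

Emit:
step_arm(commands=[0.0002, 0.002, 0, 0, 0, 0, 0, 0, 0, 0, 0, 0])

```text
time_s: 6.65
eef_pos: [0.5861, 0.0199, 0.1101]
orientation: [-2.359, -2.074, -0.0]
wrist_force: [0.1, 0.2, 0.1]
finger_gap: -0.0001
```

Run:
```python
from h import *
rep();f,K,Rm,e=cam("wrist")
cv2.imwrite("pics/w6c.png",cv2.resize(f[120:290,230:410,::-1],None,fx=4.4,fy=3.5,interpolation=cv2.INTER_CUBIC))
f,K,Rm,e=cam("scene"); cv2.imwrite("pics/s6.png",cv2.resize(f[140:240,260:380,::-1],None,fx=6,fy=5,interpolation=cv2.INTER_CUBIC))
```

```text
t 6.65 tcp [0.5861 0.0199 0.1101] cradle [[-0.0009  0.0379  0.1101]] yaw -0.1285 F [0.1  0.23 0.09] Fy_c 0.24 gap -0.0001
```

View pics/w6c.png

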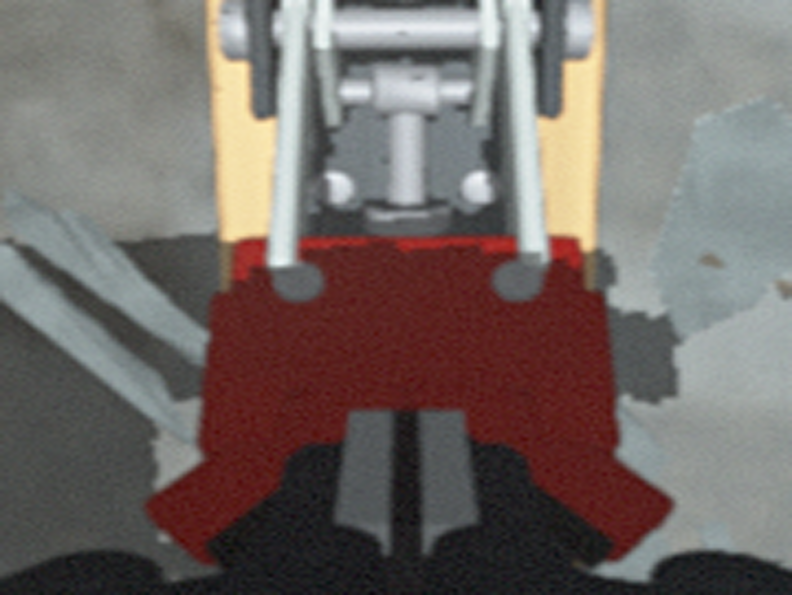

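View pics/s6.png

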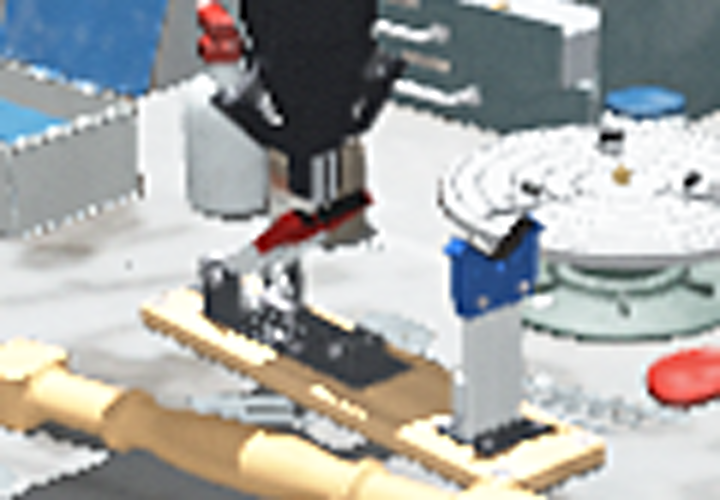

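Run:
```python
from h import *
s=rep();f,K,Rm,e=cam("scene")
t=s["eef_pos"]
u=np.array([np.cos(TH),np.sin(TH),0]);v=np.array([-np.sin(TH),np.cos(TH),0]);O=np.array([*C0,0])
x0,y0,k=290,150,12
im=cv2.resize(f[y0:y0+50,x0:x0+60,::-1],None,fx=k,fy=k,interpolation=cv2.INTER_NEAREST)
def mk(P,col):
    p=(proj(P,K,Rm,e)[0]-[x0,y0]+.5)*k; cv2.circle(im,tuple(int(a) for a in p),4,col,-1)
mk(t,(0,255,0)); mk(t+[0,0,.02],(0,255,0)); 
for a in (-.009,.009):
  for b in (-.011,.011): mk(t+a*u+b*v,(0,255,255))
pv=.1025
for x,r in ((0,87),(-23,111),(23,111)):
  for n in (-6,6):
    mk(O+x/1000*u+(pv-.717*r/1000+n*.697e-3)*v+[0,0,.06+.697*r/1000+n*.717e-3],(255,0,255))
cv2.imwrite("pics/s7.png",im)
```

```text
t 6.75 tcp [0.5861 0.0198 0.1101] cradle [[-0.0009  0.0378  0.1101]] yaw -0.1284 F [0.36 0.22 0.85] Fy_c 0.26 gap -0.0003
```

View pics/s7.png

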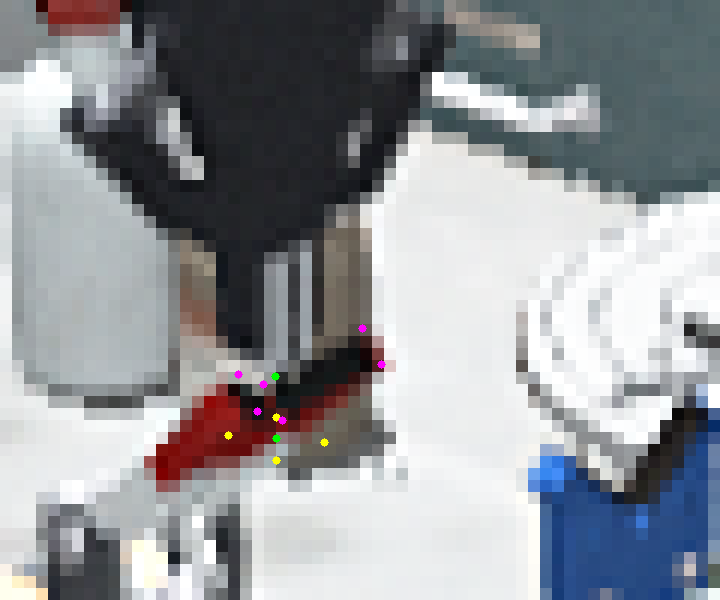

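```bash
python3 - <<'E'
from h import *
d=manip.snapshot("scene");K=np.array(d["mtx"]);Rm=R.from_rotvec(d["rotation"]).as_matrix();e=d["eye"]
v=np.array([-np.sin(TH),np.cos(TH),0]);u=np.array([np.cos(TH),np.sin(TH),0])
for n,t in (("s2 obs bottom ~ (318-323.., 132)",np.array([.5841,-.0133,.2857])),("s3",np.array([.583,-.0248,.1175]))):
    print(n)
    for h in (0,.01,.02):
        print(h,[proj(t+a*u+b*v+[0,0,h],K,Rm,e)[0].round(1).tolist() for a,b in ((-.009,-.011),(.009,-.011),(-.009,.011))])
f=cv2.imread("pics/scene0.png")
E
python3 - <<'E'
import cv2
a=cv2.imread("pics/s3.png")  # 5x,4x of [110:260,260:420]
cv2.imwrite("pics/s3z.png",cv2.resize(a[150:330,200:420],None,fx=3,fy=3,interpolation=cv2.INTER_NEAREST))
E
```

```text
s2 obs bottom ~ (318-323.., 132)
0 [[318.6, 142.2], [322.9, 140.9], [314.3, 140.4]]
0.01 [[318.6, 139.2], [322.9, 137.9], [314.2, 137.5]]
0.02 [[318.6, 136.3], [322.8, 135.0], [314.2, 134.5]]
s3
0 [[321.5, 190.1], [325.5, 188.5], [317.3, 188.0]]
0.01 [[321.5, 187.5], [325.5, 185.9], [317.2, 185.3]]
0.02 [[321.4, 184.8], [325.5, 183.2], [317.2, 182.7]]
```

View pics/s3z.png

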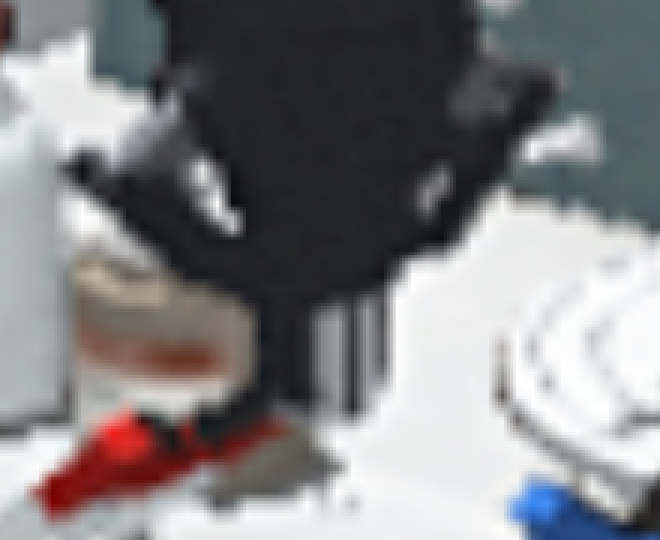

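Emit:
step_arm(commands=[-0.0024, -0.02, 0, 0, 0, 0, -0.0024, -0.02, 0, 0, 0, 0, -0.0024, -0.02, 0, 0, 0, 0, -0.0016, -0.014, -0.02, 0, 0, 0, 0, 0, -0.02, 0, 0, 0])

```text
time_s: 7.27
eef_pos: [0.5821, -0.0192, 0.09]
orientation: [2.361, 2.071, 0.001]
wrist_force: [-0.1, 0.1, -0.7]
finger_gap: 0.0003
```

Emit:
step_arm(commands=[0, 0, 0, 0, 0, 0, 0, 0, 0, 0, 0, 0, 0, 0, 0, 0, 0, 0])

```text
time_s: 7.52
eef_pos: [0.5815, -0.017, 0.0897]
orientation: [-2.359, -2.074, 0.001]
wrist_force: [0.9, -0.3, 0.4]
finger_gap: -0.0
```

```bash
cat >> h.py <<'E'
U=np.array([np.cos(TH),np.sin(TH),0]);V=np.array([-np.sin(TH),np.cos(TH),0]);O=np.array([*C0,0])
def both(tag,h=.025):
    s=rep();t=s["eef_pos"]
    f,K,Rm,e=cam("scene");x0,y0,k=285,145,11
    im=cv2.resize(f[y0:y0+54,x0:x0+70,::-1],None,fx=k,fy=k,interpolation=cv2.INTER_CUBIC)
    for hh in (0,h):
        p=(proj(t+[0,0,hh],K,Rm,e)[0]-[x0,y0]+.5)*k; cv2.circle(im,tuple(int(a) for a in p),4,(0,255,0),-1)
    cv2.imwrite(f"pics/s_{tag}.png",im)
    f,K,Rm,e=cam("wrist")
    cv2.imwrite(f"pics/w_{tag}.png",cv2.resize(f[100:290,230:410,::-1],None,fx=4.4,fy=3.1,interpolation=cv2.INTER_CUBIC))
E
python3 - <<'E'
from h import *
both("a")
E
```

```text
t 7.5167 tcp [ 0.5815 -0.017   0.0897] cradle [[-0.0011  0.0007  0.0897]] yaw -0.1283 F [ 0.91 -0.3   0.43] Fy_c -0.19 gap -0.0
```

View pics/s_a.png

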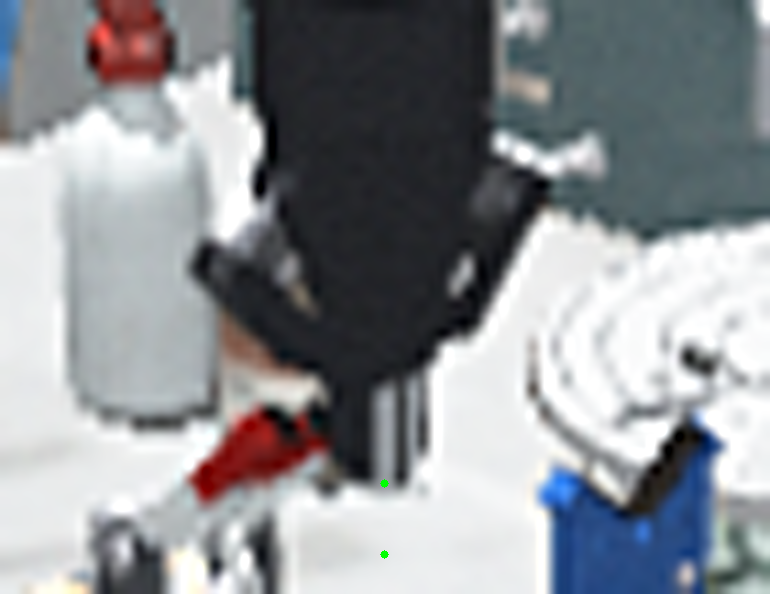

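View pics/w_a.png

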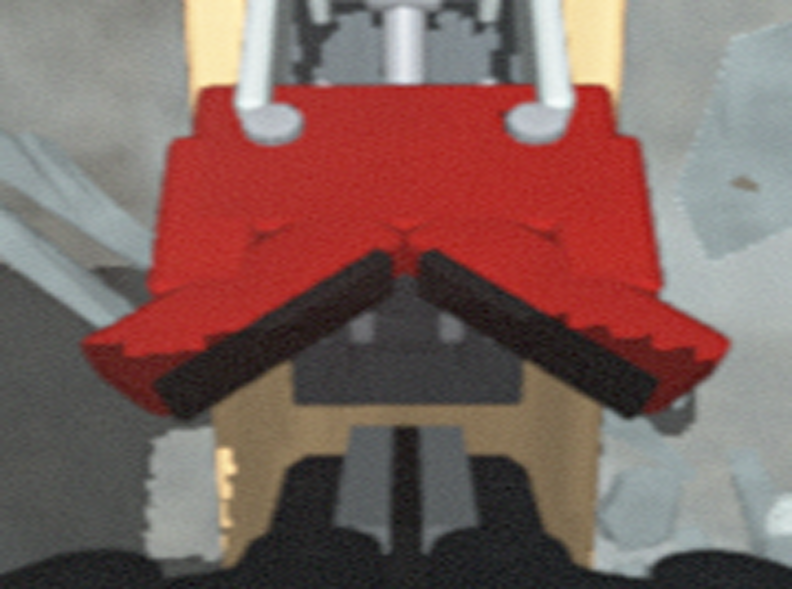

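Emit:
step_arm(commands=[0.0009, 0.005, -0.004, 0, 0, 0, 0.0009, 0.005, -0.004, 0, 0, 0, 0.0009, 0.005, 0, 0, 0, 0, 0.0006, 0.004, 0, 0, 0, 0, 0, 0, 0, 0, 0, 0])

```text
time_s: 8.03
eef_pos: [0.5834, -0.0071, 0.0861]
orientation: [-2.359, -2.075, -0.0]
wrist_force: [0.1, 0.2, 0.1]
finger_gap: -0.0
```

Emit:
step_arm(commands=[0.0003, 0.002, 0, 0, 0, 0, 0.0002, 0.002, 0, 0, 0, 0, 0, 0, 0, 0, 0, 0])

```text
time_s: 8.28
eef_pos: [0.5837, -0.0056, 0.0862]
orientation: [2.359, 2.074, 0.0]
wrist_force: [0.2, 0.5, -0.7]
finger_gap: -0.0
```

Emit:
step_arm(commands=[0.0003, 0.002, 0, 0, 0, 0, 0, 0, 0, 0, 0, 0])

```text
time_s: 8.45
eef_pos: [0.5838, -0.0046, 0.0861]
orientation: [-2.36, -2.074, -0.0]
wrist_force: [-0.6, 0.3, 0.7]
finger_gap: 0.0001
```

Emit:
step_arm(commands=[0.0003, 0.002, 0, 0, 0, 0, 0, 0, 0, 0, 0, 0])

```text
time_s: 8.62
eef_pos: [0.584, -0.0036, 0.0861]
orientation: [2.359, 2.074, 0.0]
wrist_force: [0.6, 0.5, 0.3]
finger_gap: -0.0001
```

Emit:
step_arm(commands=[0.0003, 0.002, 0, 0, 0, 0, 0, 0, 0, 0, 0, 0])

```text
time_s: 8.78
eef_pos: [0.5841, -0.0026, 0.0861]
orientation: [-2.359, -2.074, -0.0]
wrist_force: [-0.5, 0.5, -1.1]
finger_gap: 0.0
```

Run:
```python
from h import *
both("b")
```

```text
t 8.7833 tcp [ 0.5841 -0.0026  0.0861] cradle [[-0.0003  0.0153  0.0861]] yaw -0.1284 F [-0.5   0.51 -1.08] Fy_c 0.45 gap 0.0
```

View pics/w_b.png

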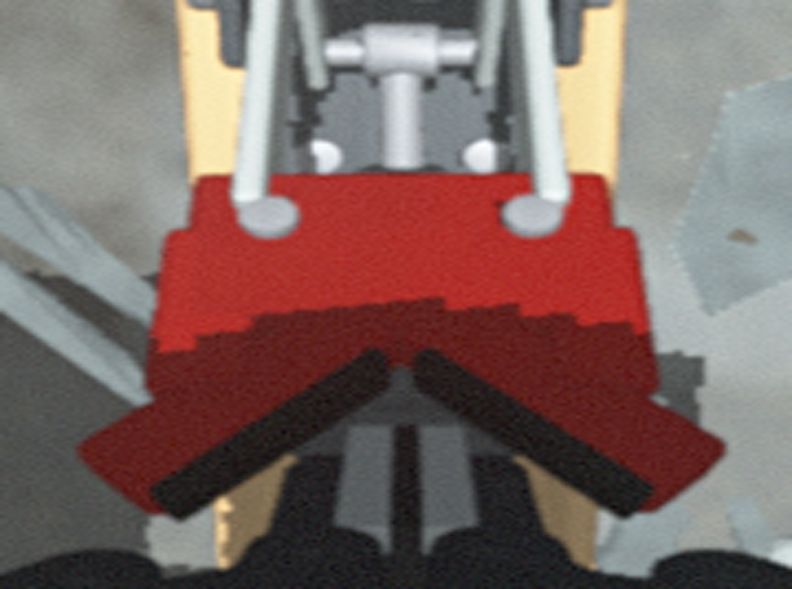

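Emit:
step_arm(commands=[0.0003, 0.002, 0, 0, 0, 0, 0, 0, 0, 0, 0, 0])

```text
time_s: 9.05
eef_pos: [0.5842, -0.0016, 0.0861]
orientation: [-2.359, -2.074, -0.0]
wrist_force: [-0.4, -0.2, 0.1]
finger_gap: -0.0
```

Emit:
step_arm(commands=[0.0003, 0.002, 0, 0, 0, 0, 0, 0, 0, 0, 0, 0])

```text
time_s: 9.22
eef_pos: [0.5844, -0.0006, 0.0861]
orientation: [-2.359, -2.074, -0.0]
wrist_force: [-0.1, -0.3, -0.4]
finger_gap: 0.0001
```

Emit:
step_arm(commands=[0.0003, 0.002, 0, 0, 0, 0, 0, 0, 0, 0, 0, 0])

```text
time_s: 9.38
eef_pos: [0.5845, 0.0002, 0.0861]
orientation: [2.359, 2.074, -0.0]
wrist_force: [1.0, -1.0, 0.0]
finger_gap: 0.0001
```

Emit:
step_arm(commands=[0.0003, 0.002, 0, 0, 0, 0, 0, 0, 0, 0, 0, 0])

```text
time_s: 9.55
eef_pos: [0.5847, 0.0006, 0.0861]
orientation: [2.359, 2.074, -0.002]
wrist_force: [-1.3, -3.8, -0.1]
finger_gap: 0.0001
```

Emit:
step_arm(commands=[0.0003, 0.002, 0, 0, 0, 0, 0, 0, 0, 0, 0, 0])

```text
time_s: 9.72
eef_pos: [0.5848, 0.0009, 0.0862]
orientation: [2.358, 2.073, -0.003]
wrist_force: [-0.8, -7.7, -0.1]
finger_gap: -0.0002
```

Emit:
step_arm(commands=[0.0003, 0.002, 0, 0, 0, 0, 0, 0, 0, 0, 0, 0])

```text
time_s: 9.88
eef_pos: [0.585, 0.0013, 0.0865]
orientation: [2.358, 2.073, -0.004]
wrist_force: [-1.9, -9.6, 1.9]
finger_gap: -0.0004
```

Emit:
step_arm(commands=[0.0002, 0.002, 0.004, 0, 0, 0, 0.0005, 0.004, 0.005, 0, 0, 0, 0, 0, 0, 0, 0, 0])

```text
time_s: 10.13
eef_pos: [0.5853, 0.0051, 0.0908]
orientation: [2.358, 2.073, -0.003]
wrist_force: [-0.4, -6.9, -2.0]
finger_gap: 0.0003
```

Run:
```python
from h import *
rep()
```

```text
t 10.1333 tcp [0.5853 0.0051 0.0908] cradle [[0.     0.0231 0.0908]] yaw -0.1287 F [-0.38 -6.9  -2.04] Fy_c -6.9 gap 0.0003
```

Emit:
step_arm(commands=[0.0005, 0.004, 0.004, 0, 0, 0, 0.0005, 0.004, 0.004, 0, 0, 0, 0, 0, 0, 0, 0, 0])

```text
time_s: 10.38
eef_pos: [0.5857, 0.0091, 0.0947]
orientation: [2.358, 2.073, -0.003]
wrist_force: [-0.2, -6.5, -0.8]
finger_gap: -0.0001
```

Emit:
step_arm(commands=[0.0005, 0.004, 0.004, 0, 0, 0, 0.0005, 0.004, 0.004, 0, 0, 0, 0, 0, 0, 0, 0, 0])

```text
time_s: 10.63
eef_pos: [0.5862, 0.0133, 0.0985]
orientation: [2.358, 2.074, -0.003]
wrist_force: [-0.3, -7.5, -2.9]
finger_gap: -0.0
```

Emit:
step_arm(commands=[0.0006, 0.005, 0.0038, 0, 0, 0, 0.0006, 0.005, 0.0038, 0, 0, 0, 0, 0, 0, 0, 0, 0])

```text
time_s: 10.88
eef_pos: [0.5867, 0.0183, 0.1023]
orientation: [2.358, 2.074, -0.003]
wrist_force: [-0.4, -6.6, -1.5]
finger_gap: -0.0001
```

Emit:
step_arm(commands=[0.0006, 0.005, 0.0034, 0, 0, 0, 0.0006, 0.005, 0.0034, 0, 0, 0, 0, 0, 0, 0, 0, 0])

```text
time_s: 11.13
eef_pos: [0.5873, 0.0233, 0.1056]
orientation: [2.358, 2.074, -0.003]
wrist_force: [-0.4, -6.9, -1.6]
finger_gap: 0.0002
```

Emit:
step_arm(commands=[0.0006, 0.005, 0.0029, 0, 0, 0, 0.0006, 0.005, 0.0028, 0, 0, 0, 0, 0, 0, 0, 0, 0])

```text
time_s: 11.38
eef_pos: [0.5879, 0.0284, 0.1085]
orientation: [2.359, 2.074, -0.003]
wrist_force: [-1.8, -5.8, -0.1]
finger_gap: 0.0002
```

Emit:
step_arm(commands=[0.0006, 0.005, 0.0024, 0, 0, 0, 0.0006, 0.005, 0.0024, 0, 0, 0, 0, 0, 0, 0, 0, 0])

```text
time_s: 11.63
eef_pos: [0.5886, 0.0336, 0.1111]
orientation: [2.359, 2.074, -0.002]
wrist_force: [-1.5, -5.1, -0.9]
finger_gap: 0.0002
```

Emit:
step_arm(commands=[0.0006, 0.005, 0.002, 0, 0, 0, 0.0006, 0.005, 0.002, 0, 0, 0, 0, 0, 0, 0, 0, 0])

```text
time_s: 11.88
eef_pos: [0.5893, 0.0389, 0.1132]
orientation: [2.359, 2.074, -0.001]
wrist_force: [-1.1, -4.8, -0.2]
finger_gap: -0.0001
```

Emit:
step_arm(commands=[0.0006, 0.005, 0.0017, 0, 0, 0, 0.0006, 0.005, 0.0016, 0, 0, 0, 0, 0, 0, 0, 0, 0])

```text
time_s: 12.13
eef_pos: [0.5901, 0.0445, 0.1151]
orientation: [2.359, 2.074, 0.001]
wrist_force: [-1.2, -3.8, 2.7]
finger_gap: 0.0002
```

Emit:
step_arm(commands=[0.0006, 0.005, 0.0014, 0, 0, 0, 0, 0, 0, 0, 0, 0])

```text
time_s: 12.3
eef_pos: [0.5905, 0.0472, 0.1158]
orientation: [2.359, 2.074, 0.001]
wrist_force: [-1.9, -3.5, 2.6]
finger_gap: 0.0002
```

Emit:
step_arm(commands=[0.0005, 0.004, 0.0012, 0, 0, 0, 0, 0, 0, 0, 0, 0])

```text
time_s: 12.47
eef_pos: [0.5907, 0.0493, 0.1162]
orientation: [-2.359, -2.074, -0.001]
wrist_force: [0.4, -3.1, 2.2]
finger_gap: 0.0001
```

Emit:
step_arm(commands=[0.0003, 0.003, 0.001, 0, 0, 0, 0, 0, 0, 0, 0, 0])

```text
time_s: 12.63
eef_pos: [0.5908, 0.0507, 0.1165]
orientation: [-2.359, -2.074, -0.001]
wrist_force: [0.1, -2.5, 0.2]
finger_gap: 0.0001
```

Emit:
step_arm(commands=[0.0003, 0.003, 0.001, 0, 0, 0, 0, 0, 0, 0, 0, 0])

```text
time_s: 12.8
eef_pos: [0.5908, 0.0522, 0.1169]
orientation: [-2.359, -2.074, -0.001]
wrist_force: [-0.0, -0.7, -0.7]
finger_gap: -0.0001
```

Emit:
step_arm(commands=[0.0003, 0.003, 0.001, 0, 0, 0, 0, 0, 0, 0, 0, 0])

```text
time_s: 12.97
eef_pos: [0.5908, 0.0537, 0.1173]
orientation: [-2.359, -2.074, -0.0]
wrist_force: [0.9, -0.8, 0.4]
finger_gap: 0.0
```

Run:
```python
from h import *
both("c")
```

```text
t 12.9667 tcp [0.5908 0.0537 0.1173] cradle [[-0.0004  0.072   0.1173]] yaw -0.1284 F [ 0.92 -0.8   0.37] Fy_c -0.68 gap 0.0
```

View pics/w_c.png

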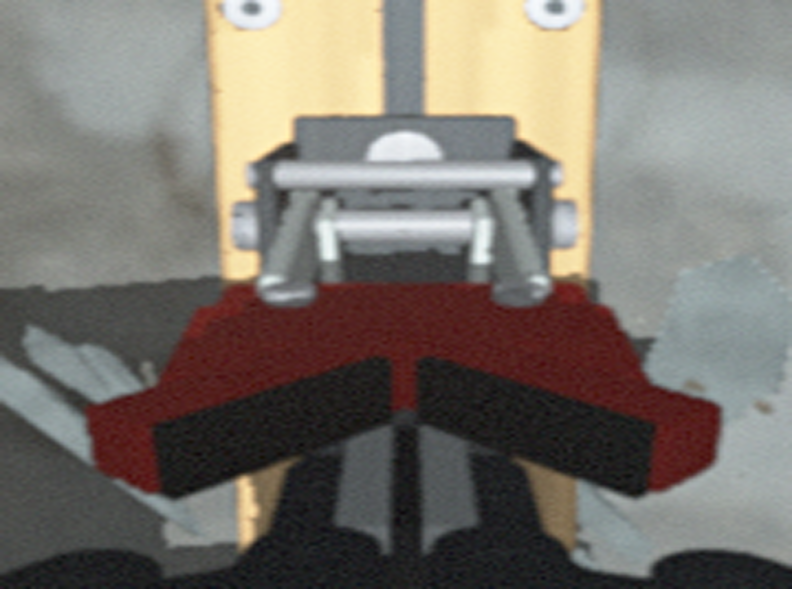

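View pics/s_c.png

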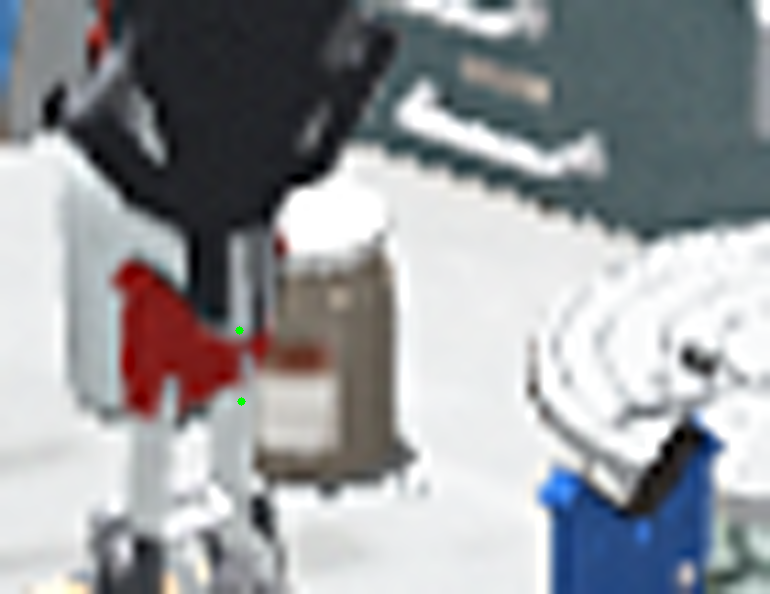

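Emit:
step_arm(commands=[0.0003, 0.003, 0.0006, 0, 0, 0, 0, 0, 0, 0, 0, 0])

```text
time_s: 13.23
eef_pos: [0.5909, 0.0551, 0.1176]
orientation: [-2.359, -2.074, 0.0]
wrist_force: [0.1, -1.5, -0.5]
finger_gap: 0.0003
```

Run:
```python
from h import *
both("d")
```

```text
t 13.2333 tcp [0.5909 0.0551 0.1176] cradle [[-0.0005  0.0734  0.1176]] yaw -0.1284 F [ 0.14 -1.48 -0.54] Fy_c -1.46 gap 0.0003
```

View pics/w_d.png

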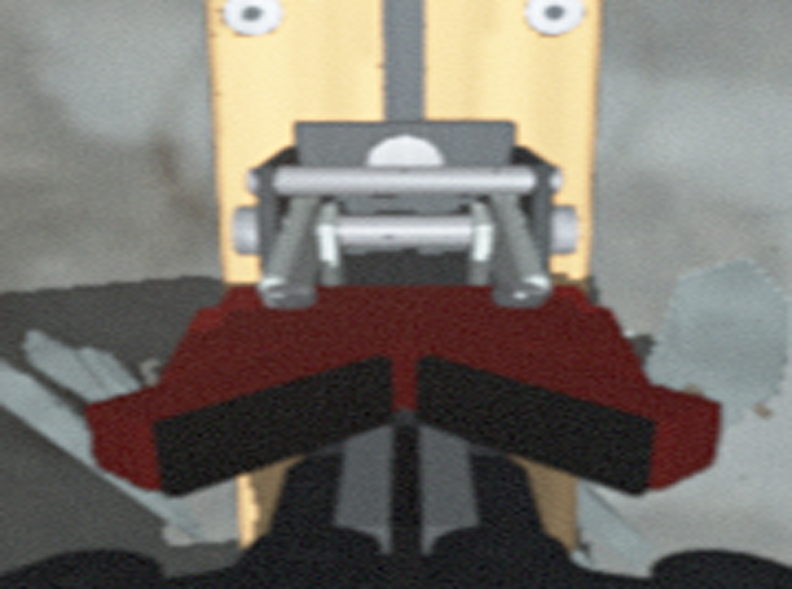

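Emit:
step_arm(commands=[0.0002, 0.002, 0.0004, 0, 0, 0, 0, 0, 0, 0, 0, 0])

```text
time_s: 13.5
eef_pos: [0.591, 0.056, 0.1179]
orientation: [-2.359, -2.074, 0.0]
wrist_force: [0.3, 0.9, -0.8]
finger_gap: 0.0003
```

Emit:
step_arm(commands=[0.0002, 0.002, 0.0004, 0, 0, 0, 0, 0, 0, 0, 0, 0])

```text
time_s: 13.67
eef_pos: [0.5912, 0.057, 0.1182]
orientation: [-2.359, -2.074, -0.0]
wrist_force: [-0.3, -0.6, -0.6]
finger_gap: 0.0002
```

Run:
```python
from h import *
both("e")
```

```text
t 13.6667 tcp [0.5912 0.057  0.1182] cradle [[-0.0004  0.0754  0.1182]] yaw -0.1284 F [-0.31 -0.64 -0.64] Fy_c -0.67 gap 0.0002
```

View pics/w_e.png

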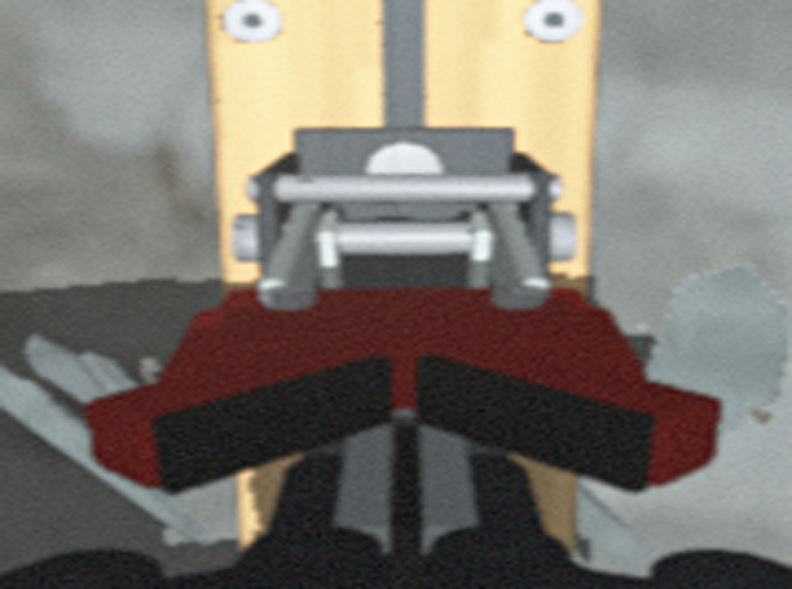

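Emit:
step_arm(commands=[0.0002, 0.002, 0.0003, 0, 0, 0, 0, 0, 0, 0, 0, 0])

```text
time_s: 13.93
eef_pos: [0.5914, 0.058, 0.1184]
orientation: [-2.359, -2.074, -0.0]
wrist_force: [0.0, 0.2, 0.2]
finger_gap: -0.0003
```

Run:
```python
from h import *
both("f")
```

```text
t 13.9333 tcp [0.5914 0.058  0.1184] cradle [[-0.0003  0.0763  0.1184]] yaw -0.1284 F [0.01 0.22 0.21] Fy_c 0.22 gap -0.0003
```

View pics/w_f.png

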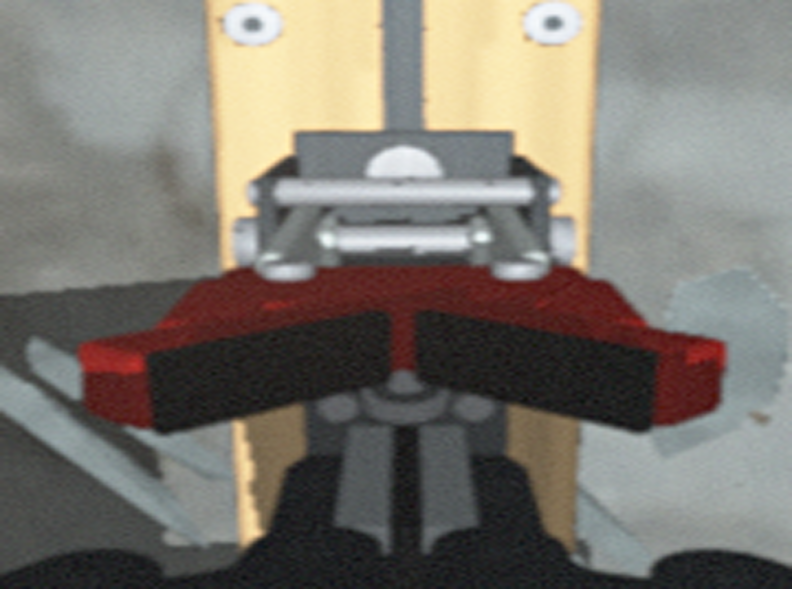

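The head jumped clear of the fingers: its lower edge went from row 410 to about 375, and the force reads zero. So the rest has snapped upright, and I'll back off towards blue.

Emit:
step_arm(commands=[-0.001, -0.008, 0, 0, 0, 0, -0.0024, -0.02, 0, 0, 0, 0, -0.0036, -0.03, 0, 0, 0, 0, -0.0036, -0.03, 0.02, 0, 0, 0, -0.0036, -0.03, 0.05, 0, 0, 0])

```text
time_s: 14.45
eef_pos: [0.5812, -0.0021, 0.1497]
orientation: [-2.355, -2.07, 0.008]
wrist_force: [-0.3, -1.0, -0.9]
finger_gap: -0.0002
```

Emit:
step_arm(commands=[0, 0, 0.07, 0, 0, 0, 0, 0, 0.07, 0, 0, 0, 0, 0, 0.07, 0, 0, 0, -0.04, 0, 0.05, 0, 0, 0.1, -0.06, -0.03, 0, 0, 0, 0.16], fingers=85)

```text
time_s: 14.87
eef_pos: [0.5375, -0.0167, 0.2906]
orientation: [2.207, 2.221, 0.011]
wrist_force: [-0.0, -1.6, 1.4]
finger_gap: 0.0602
```

Run:
```python
from h import *
s=rep();f,K,Rm,e=cam("scene"); cv2.imwrite("pics/s8.png",cv2.resize(f[130:280,240:400,::-1],None,fx=5,fy=4,interpolation=cv2.INTER_CUBIC))
f,K,Rm,e=cam("wrist"); cv2.imwrite("pics/w8.png",f[:,:,::-1])
```

```text
t 14.8667 tcp [ 0.5375 -0.0167  0.2906] cradle [[-0.0448 -0.0043  0.2906]] yaw 0.0063 F [-0.02 -1.58  1.43] Fy_c -1.57 gap 0.0602
```

View pics/s8.png

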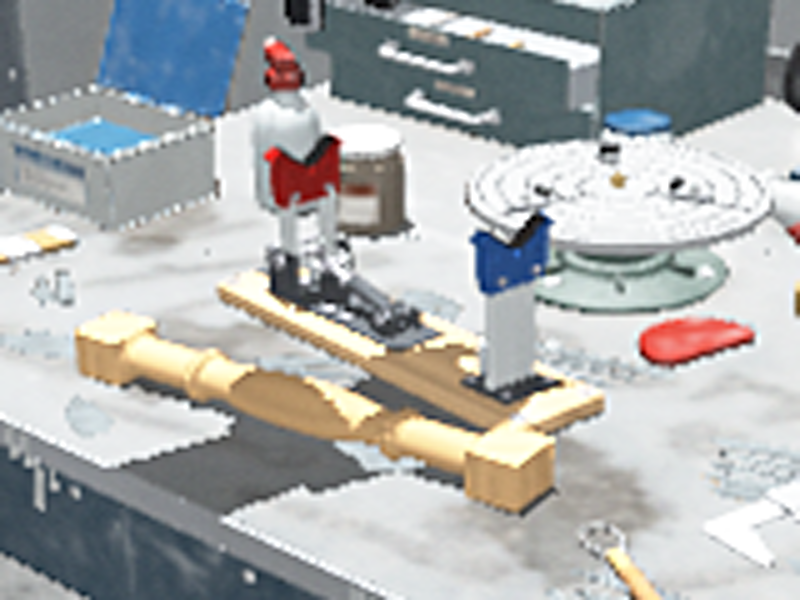

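View pics/w8.png

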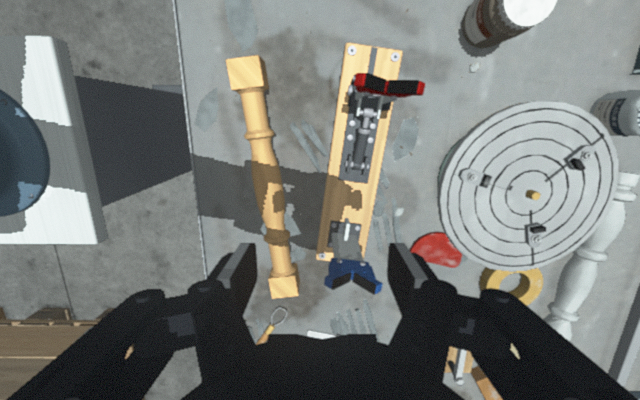

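Emit:
step_arm(commands=[-0.054, -0.024, 0, 0, 0, 0.126, -0.054, -0.024, 0, 0, 0, 0.126, -0.05, -0.02, -0.05, 0, 0, 0, 0, 0, -0.07, 0, 0, 0, 0, 0, -0.06, 0, 0, 0], fingers=85)

```text
time_s: 15.38
eef_pos: [0.4546, -0.0512, 0.1924]
orientation: [2.077, 2.354, 0.001]
wrist_force: [-0.5, 0.7, -0.4]
finger_gap: 0.0849
```

Emit:
step_arm(commands=[0, 0, 0, 0, 0, 0, 0, 0, 0, 0, 0, 0, 0, 0, 0, 0, 0, 0])

```text
time_s: 15.63
eef_pos: [0.4564, -0.0508, 0.1951]
orientation: [2.074, 2.357, 0.001]
wrist_force: [0.4, 0.2, 0.4]
finger_gap: 0.0851
```

Run:
```python
from h import *
s=rep();f,K,Rm,e=cam("scene"); cv2.imwrite("pics/s9.png",cv2.resize(f[130:280,240:400,::-1],None,fx=5,fy=4,interpolation=cv2.INTER_CUBIC))
f,K,Rm,e=cam("wrist"); cv2.imwrite("pics/w9.png",f[:,:,::-1]); np.savez("w9.npz",K=K,Rm=Rm,e=e)
```

```text
t 15.6333 tcp [ 0.4564 -0.0508  0.1951] cradle [[-0.1212 -0.0479  0.1951]] yaw 0.1272 F [0.38 0.22 0.44] Fy_c 0.26 gap 0.0851
```

View pics/s9.png

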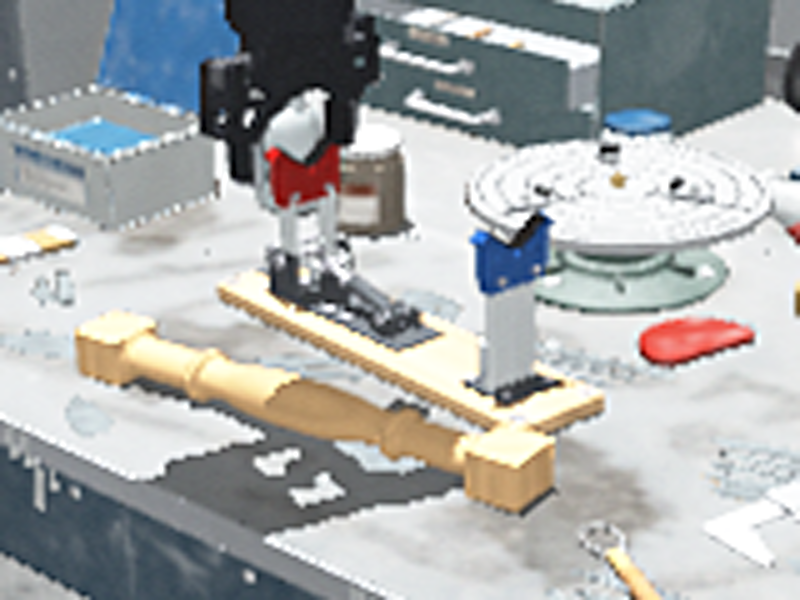

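View pics/w9.png

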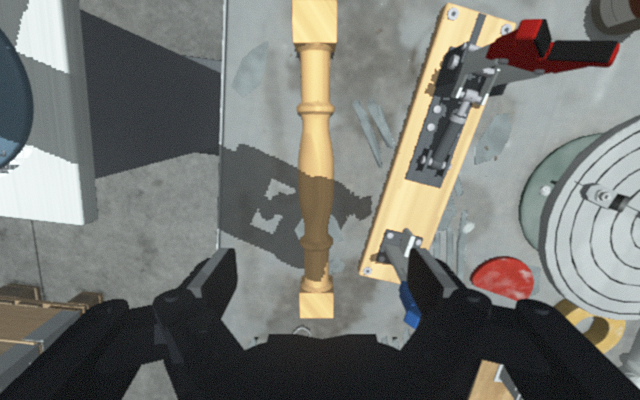

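Run:
```python
from h import *
d=np.load("w9.npz");K,Rm,e=d["K"],d["Rm"],d["e"]
f=cv2.cvtColor(cv2.imread("pics/w9.png"),cv2.COLOR_BGR2HSV)
m=cv2.inRange(f,(8,70,40),(28,255,255))
for r in (60,80,105,130,160,190,220,243,262):
    c=np.flatnonzero(m[r,280:350])+280
    P=onplane([[(c[0]+c[-1])/2,r]],.022,K,Rm,e)[0]; print(r,c[0],c[-1],P.round(4))
P=onplane([[315.5,107],[316,241]],.03,K,Rm,e);print("beads",P,P.mean(0),np.linalg.norm(P[0]-P[1]),np.arctan2(-(P[0]-P[1])[0],(P[0]-P[1])[1]))
# finger tip closed projections in tool coords
M=np.array(manip.snapshot("wrist")["mount"])
for x in (.0,.011,.015):
  for h in (0,.015,.025): print(x,h,proj([x,0,-h],K,M[:3,:3],M[:3,3]).round(1))
```

```text
60 301 329 [0.4361 0.077  0.022 ]
80 301 329 [0.4385 0.0573 0.022 ]
105 299 332 [0.4422 0.0317 0.022 ]
130 303 328 [0.4454 0.0048 0.022 ]
160 299 333 [ 0.4502 -0.0291  0.022 ]
190 299 333 [ 0.4546 -0.065   0.022 ]
220 304 327 [ 0.4586 -0.1032  0.022 ]
243 300 331 [ 0.4623 -0.1341  0.022 ]
262 305 327 [ 0.4662 -0.1606  0.022 ]
beads [[ 0.4425993   0.02930716  0.03      ]
 [ 0.46234528 -0.12772912  0.03      ]] [ 0.45247229 -0.04921098  0.03      ] 0.15827285754476106 0.12508504010522978
0.0 0 [[318.  235.4]]
0.0 0.015 [[317.6 245.6]]
0.0 0.025 [[317.4 253.5]]
0.011 0 [[317.9 218.5]]
0.011 0.015 [[317.5 227.5]]
0.011 0.025 [[317.3 234.4]]
0.015 0 [[317.9 212.3]]
0.015 0.015 [[317.5 220.7]]
0.015 0.025 [[317.2 227.2]]
```

Emit:
step_arm(commands=[-0.011, -0.0014, -0.07, 0, 0, 0, 0, 0, -0.07, 0, 0, 0, 0, 0, -0.07, 0, 0, 0, 0, 0, -0.07, 0, 0, 0, 0, 0, -0.05, 0, 0, 0])

```text
time_s: 16.2
eef_pos: [0.4496, -0.0507, 0.0269]
orientation: [-2.075, -2.359, 0.0]
wrist_force: [-0.1, 0.4, -0.3]
finger_gap: 0.0848
```

Emit:
step_arm(commands=[0, 0, 0, 0, 0, 0, 0, 0, 0, 0, 0, 0, 0, 0, 0, 0, 0, 0])

```text
time_s: 16.45
eef_pos: [0.4519, -0.0516, 0.0306]
orientation: [2.073, 2.356, 0.002]
wrist_force: [-0.5, -0.0, 0.1]
finger_gap: 0.0851
```

Run:
```python
from h import *
s=rep();f,K,Rm,e=cam("scene"); print(proj(s["eef_pos"],K,Rm,e));cv2.imwrite("pics/s10.png",cv2.resize(f[130:280,240:400,::-1],None,fx=5,fy=4,interpolation=cv2.INTER_CUBIC))
f,K,Rm,e=cam("wrist"); cv2.imwrite("pics/w10.png",f[:,:,::-1]); np.savez("w10.npz",K=K,Rm=Rm,e=e)
```

```text
t 16.45 tcp [ 0.4519 -0.0516  0.0306] cradle [[-0.1256 -0.0493  0.0306]] yaw 0.1277 F [-0.52 -0.01  0.11] Fy_c -0.08 gap 0.0851
[[300.57107284 227.96663586]]
```

View pics/s10.png

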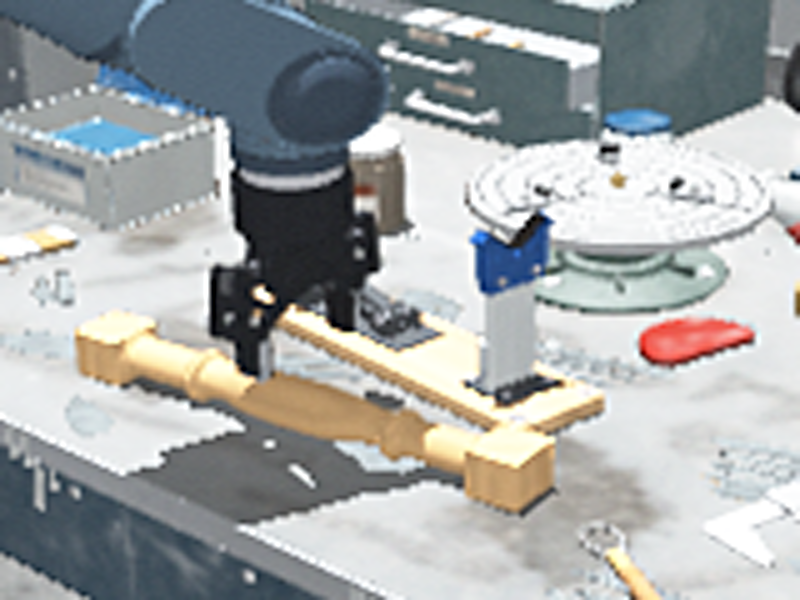

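View pics/w10.png

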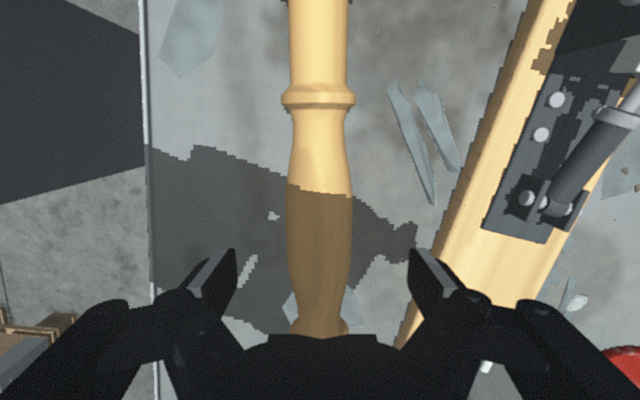

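Emit:
step_arm(commands=[-0.001, 0, -0.02, 0, 0, 0, 0, 0, -0.02, 0, 0, 0, 0, 0, -0.02, 0, 0, 0, 0, 0, 0, 0, 0, 0])

```text
time_s: 16.88
eef_pos: [0.4473, -0.0502, -0.004]
orientation: [-2.073, -2.355, 0.003]
wrist_force: [-0.5, 0.7, -0.2]
finger_gap: 0.0848
```

Emit:
step_arm(commands=[0, 0, -0.014, 0, 0, 0, 0, 0, -0.01, 0, 0, 0, 0, 0, 0, 0, 0, 0, 0, 0, 0, 0, 0, 0], fingers=54)

```text
time_s: 17.22
eef_pos: [0.449, -0.0508, -0.0141]
orientation: [-2.075, -2.358, 0.001]
wrist_force: [0.9, 0.2, 0.0]
finger_gap: 0.0542
```

Run:
```python
from h import *
s=rep();f,K,Rm,e=cam("scene"); print(proj(s["eef_pos"],K,Rm,e));cv2.imwrite("pics/s11.png",cv2.resize(f[150:270,240:400,::-1],None,fx=5,fy=5,interpolation=cv2.INTER_CUBIC))
f,K,Rm,e=cam("wrist"); cv2.imwrite("pics/w11.png",f[:,:,::-1]); np.savez("w10.npz",K=K,Rm=Rm,e=e)
```

```text
t 17.2167 tcp [ 0.449  -0.0508 -0.0141] cradle [[-0.1285 -0.0489 -0.0141]] yaw 0.1275 F [0.9  0.18 0.05] Fy_c 0.29 gap 0.0542
[[300.20038777 239.72833054]]
```

View pics/s11.png

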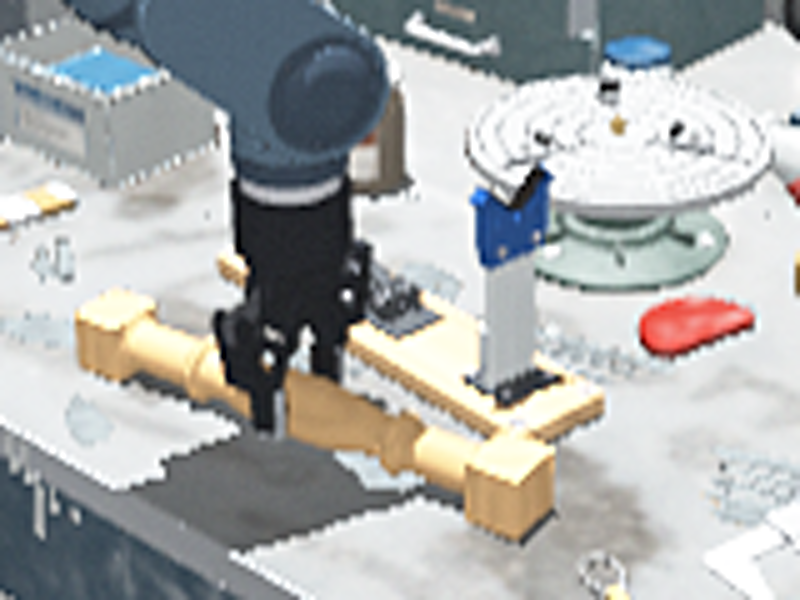

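View pics/w11.png

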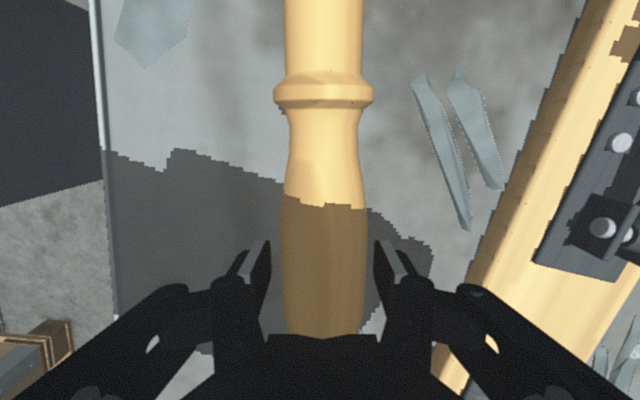

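Run:
```python
from h import *
d=manip.snapshot("scene");K=np.array(d["mtx"]);Rm=R.from_rotvec(d["rotation"]).as_matrix();e=d["eye"]
s=manip.read_state();t=s["eef_pos"].copy()
xb=np.array([.992,.127,0]);yb=np.array([-.127,.992,0])
for z in (0,.01,.02,.03):
    print(z,[(proj(np.r_[t[:2],z]-a*xb+b*yb,K,Rm,e)[0]).round(1).tolist() for a in (.027,.036) for b in (-.011,.011)])
f=d["frame"];cv2.imwrite("pics/s12.png",cv2.resize(f[205:245,280:320,::-1],None,fx=15,fy=15,interpolation=cv2.INTER_NEAREST))
```

```text
0 [[297.8, 240.9], [292.5, 238.8], [296.1, 242.2], [290.8, 240.0]]
0.01 [[297.7, 238.3], [292.4, 236.2], [296.0, 239.6], [290.7, 237.4]]
0.02 [[297.6, 235.7], [292.3, 233.6], [295.9, 237.0], [290.5, 234.8]]
0.03 [[297.5, 233.1], [292.2, 231.0], [295.8, 234.3], [290.4, 232.2]]
```

View pics/s12.png

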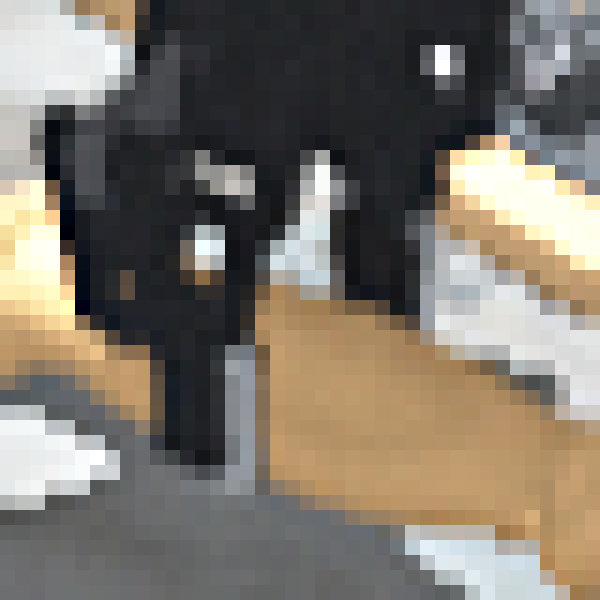

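Emit:
step_arm(commands=[0, 0, -0.007, 0, 0, 0, 0, 0, -0.007, 0, 0, 0, 0, 0, 0, 0, 0, 0])

```text
time_s: 17.62
eef_pos: [0.4488, -0.0507, -0.0213]
orientation: [-2.075, -2.358, 0.001]
wrist_force: [0.5, -0.6, -0.4]
finger_gap: 0.0541
```

Emit:
step_arm(commands=[0, 0, 0, 0, 0, 0, 0, 0, 0, 0, 0, 0, 0, 0, 0, 0, 0, 0, 0, 0, 0, 0, 0, 0, 0, 0, 0, 0, 0, 0], fingers=30, newtons=50)

```text
time_s: 18.03
eef_pos: [0.4494, -0.0509, -0.0205]
orientation: [2.075, 2.358, 0.0]
wrist_force: [-0.1, 0.6, 1.9]
finger_gap: 0.0409
```

Emit:
step_arm(commands=[0, 0, 0.01, 0, 0, 0, 0, 0, 0.02, 0, 0, 0, 0, 0, 0.03, 0, 0, 0, 0, 0, 0.03, 0, 0, 0, 0, 0, 0, 0, 0, 0])

```text
time_s: 18.45
eef_pos: [0.4515, -0.0517, 0.0273]
orientation: [2.072, 2.354, 0.003]
wrist_force: [0.8, -0.7, -3.0]
finger_gap: 0.0412
```

Emit:
step_arm(commands=[0, 0, 0.05, 0, 0, 0, 0, 0, 0.07, 0, 0, 0, 0, 0, 0.07, 0, 0, 0, 0, 0, 0.07, 0, 0, 0, 0, 0, 0.07, 0, 0, 0])

```text
time_s: 18.87
eef_pos: [0.4484, -0.0506, 0.1902]
orientation: [-2.075, -2.358, 0.001]
wrist_force: [1.7, -0.1, -3.6]
finger_gap: 0.0413
```

Emit:
step_arm(commands=[0, 0, 0.05, 0, 0, 0, 0, 0, 0, 0, 0, 0, 0, 0, 0, 0, 0, 0])

```text
time_s: 19.12
eef_pos: [0.4496, -0.0511, 0.2148]
orientation: [2.074, 2.357, 0.001]
wrist_force: [-1.1, 0.1, -4.7]
finger_gap: 0.0413
```

Run:
```python
from h import *
s=rep()
for n in ("scene","top"):
    f,K,Rm,e=cam(n);cv2.imwrite(f"pics/{n}13.png",f[:,:,::-1])
f,K,Rm,e=cam("wrist"); cv2.imwrite("pics/w13.png",f[:,:,::-1]); np.savez("w13.npz",K=K,Rm=Rm,e=e)
```

```text
t 19.1167 tcp [ 0.4496 -0.0511  0.2148] cradle [[-0.1279 -0.0491  0.2148]] yaw 0.1275 F [-1.12  0.1  -4.69] Fy_c -0.03 gap 0.0413
```

View pics/scene13.png

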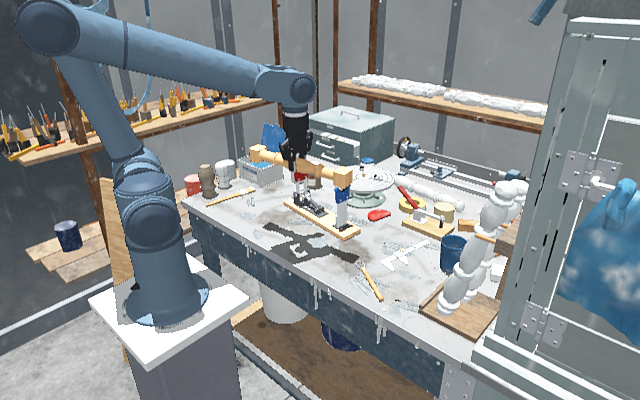

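View pics/w13.png

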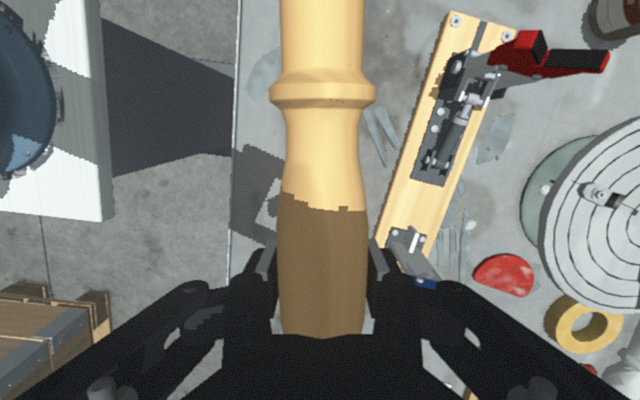

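View pics/top13.png

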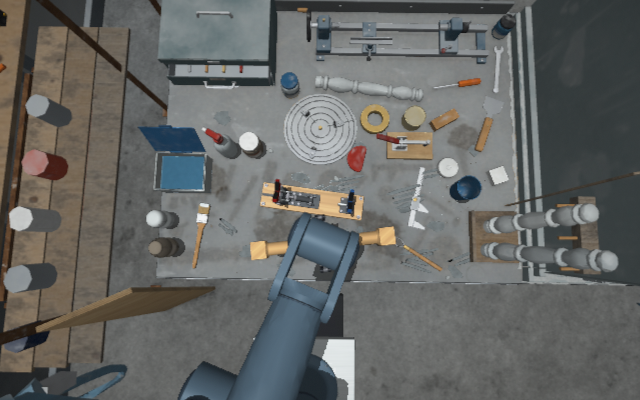

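Run:
```python
from h import *
d=manip.snapshot("top");f=d["frame"];K=np.array(d["mtx"]);Rm=R.from_rotvec(d["rotation"]).as_matrix();e=d["eye"]
hsv=cv2.cvtColor(f,cv2.COLOR_RGB2HSV);m=cv2.inRange(hsv,(8,70,90),(28,255,255))
C=[]
for x0,x1 in ((245,269),(379,400)):
    mm=np.zeros_like(m);mm[220:265,x0:x1]=m[220:265,x0:x1]
    c=max(cv2.findContours(mm,0,1)[0],key=cv2.contourArea);print(cv2.minAreaRect(c),cv2.boundingRect(c))
cv2.imwrite("pics/t14.png",np.hstack([cv2.resize(f[225:265,x:x+40,::-1],None,fx=10,fy=10,interpolation=cv2.INTER_CUBIC) for x in (242,370)]))
```

```text
((259.0, 250.0), (18.0, 18.0), 90.0) (250, 241, 19, 19)
((387.0, 236.0), (18.0, 16.0), 90.0) (379, 227, 17, 19)
```

View pics/t14.png

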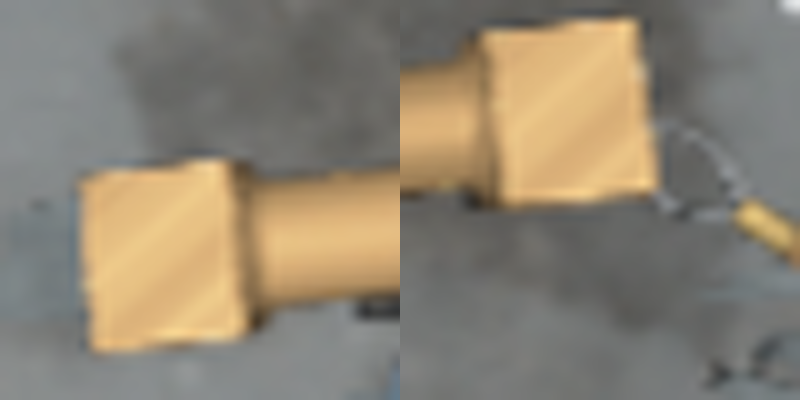

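Run:
```python
from h import *
d=manip.snapshot("top");K=np.array(d["mtx"]);Rm=R.from_rotvec(d["rotation"]).as_matrix();e=d["eye"]
L=np.array([(80,177),(230,161),(244,338),(95,352)])/10+[242,225]-.45
Rr=np.array([(83,33),(238,20),(258,190),(105,205)])/10+[370,225]-.45
t=rep()["eef_pos"]
for z in (.27,.28,.29):
    a=onplane(L,z,K,Rm,e);b=onplane(Rr,z,K,Rm,e);v=a.mean(0)-b.mean(0)
    c=(a+b).mean(0)/2;print(z,np.linalg.norm(v),"yaw",np.arctan2(-v[0],v[1]),c, "rel",(c-t).round(4), [np.linalg.norm(q[0]-q[1]).round(4) for q in (a,b)],[np.linalg.norm(q[1]-q[2]).round(4) for q in (a,b)])
```

```text
t 19.3667 tcp [ 0.448  -0.0504  0.2118] cradle [[-0.1296 -0.0486  0.2118]] yaw 0.1275 F [ 0.05 -0.3  -3.29] Fy_c -0.3 gap 0.041
0.27 0.3231255592672377 yaw 0.1296147998052002 [ 0.44923934 -0.05206191  0.27      ] rel [ 0.0013 -0.0016  0.0582] [np.float64(0.0376), np.float64(0.039)] [np.float64(0.0438), np.float64(0.0424)]
0.28 0.319580611380984 yaw 0.12961479980520024 [ 0.44928434 -0.05197975  0.28      ] rel [ 0.0013 -0.0015  0.0682] [np.float64(0.0372), np.float64(0.0385)] [np.float64(0.0433), np.float64(0.0419)]
0.29 0.3160356634947303 yaw 0.12961479980520027 [ 0.44932934 -0.05189759  0.29      ] rel [ 0.0013 -0.0015  0.0782] [np.float64(0.0367), np.float64(0.0381)] [np.float64(0.0428), np.float64(0.0415)]
```

Run:
```python
import cv2
a=cv2.imread("pics/top13.png"); cv2.imwrite("pics/t15.png",cv2.resize(a[172:222,258:368],None,fx=7,fy=7,interpolation=cv2.INTER_CUBIC))
```

```text
(no output)
```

View pics/t15.png

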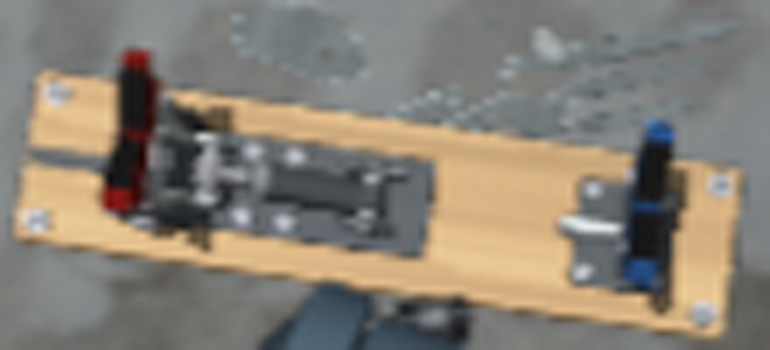

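Run:
```python
from h import *
d=manip.snapshot("top");K=np.array(d["mtx"]);Rm=R.from_rotvec(d["rotation"]).as_matrix();e=d["eye"]
g=lambda p:np.array(p)/7+[258,172]-.45
r=onplane(g([(136,70),(118,188)]),.171,K,Rm,e);b=onplane(g([(657,142),(642,263)]),.171,K,Rm,e)
ra=onplane(g([(127,132)]),.147,K,Rm,e);ba=onplane(g([(649,207)]),.147,K,Rm,e)
for q in (r,b,ra,ba): print(q.round(4),cr(q),cr(q).mean(0),np.linalg.norm(q[0]-q[-1]))
v=r.mean(0)-b.mean(0);print("axis yaw",np.arctan2(-v[0],v[1]),np.linalg.norm(v)); v=(ra-ba)[0];print(np.arctan2(-v[0],v[1]))
```

```text
[[0.6183 0.0779 0.171 ]
 [0.5703 0.0836 0.171 ]] [[ 0.0239  0.0993  0.171 ]
 [-0.0244  0.0991  0.171 ]] [-0.00025  0.0992   0.171  ] 0.04831057867191717
[[ 0.5927 -0.1321  0.171 ]
 [ 0.5439 -0.1265  0.171 ]] [[ 0.024  -0.1122  0.171 ]
 [-0.0252 -0.1126  0.171 ]] [-0.0006 -0.1124  0.171 ] 0.049134760992179775
[[0.5963 0.0837 0.147 ]] [[0.0015 0.1024 0.147 ]] [0.0015 0.1024 0.147 ] 0.0
[[ 0.5691 -0.1311  0.147 ]] [[ 0.0004 -0.1141  0.147 ]] [ 0.0004 -0.1141  0.147 ] 0.0
axis yaw -0.12284721737509494 0.2116202741707563
-0.12579807907392224
```

Emit:
step_arm(commands=[0.05, 0.011, 0, 0, 0, -0.1, 0.06, 0.013, 0, 0, 0, -0.1, 0.06, 0.013, 0, 0, 0, -0.1, 0.05, 0.011, 0, 0, 0, -0.1, 0.044, 0.01, 0, 0, 0, -0.1])

```text
time_s: 19.83
eef_pos: [0.5824, -0.0214, 0.2128]
orientation: [-2.354, -2.078, 0.002]
wrist_force: [-0.8, -0.9, -3.6]
finger_gap: 0.0414
```

Emit:
step_arm(commands=[0, 0, 0, 0, 0, 0, 0, 0, 0, 0, 0, 0, 0, 0, 0, 0, 0, 0, 0, 0, 0, 0, 0, 0])

```text
time_s: 20.17
eef_pos: [0.5804, -0.022, 0.2137]
orientation: [-2.353, -2.081, 0.001]
wrist_force: [-0.0, -0.4, -2.9]
finger_gap: 0.0413
```

Run:
```python
from h import *
rep()
d=manip.snapshot("top");f=d["frame"];cv2.imwrite("pics/t16.png",f[:,:,::-1])
f,K,Rm,e=cam("scene");cv2.imwrite("pics/s16.png",cv2.resize(f[100:260,240:400,::-1],None,fx=4,fy=3.7,interpolation=cv2.INTER_CUBIC))
```

```text
t 20.1667 tcp [ 0.5804 -0.022   0.2137] cradle [[-0.0016 -0.0044  0.2137]] yaw -0.1226 F [-0.02 -0.39 -2.9 ] Fy_c -0.39 gap 0.0413
```

View pics/t16.png

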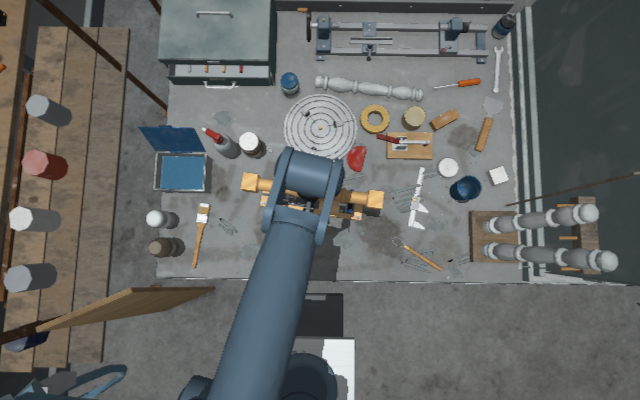

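View pics/s16.png

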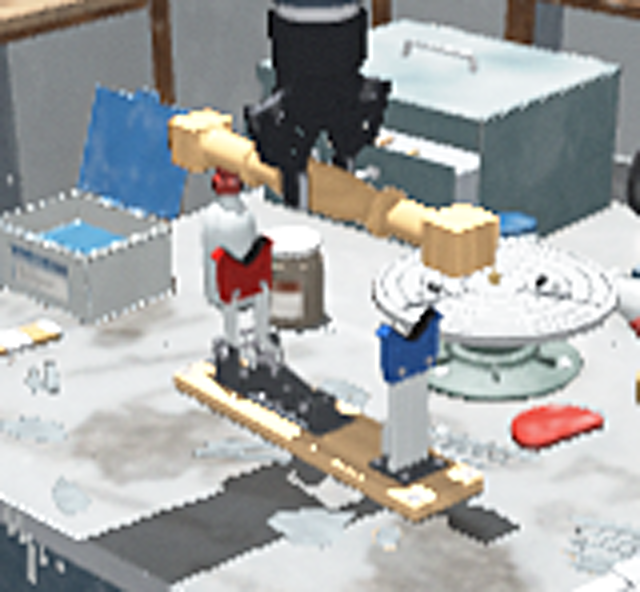

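Run:
```python
import cv2,numpy as np
f=cv2.imread("pics/t16.png")
cv2.imwrite("pics/t17.png",np.hstack([cv2.resize(f[165:220,x:x+40],None,fx=10,fy=10,interpolation=cv2.INTER_CUBIC) for x in (235,353)]))
```

```text
(no output)
```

View pics/t17.png

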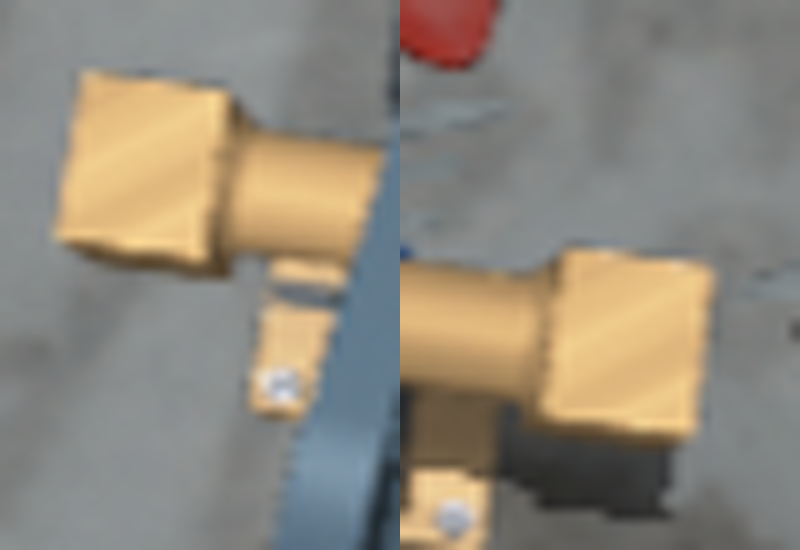

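Run:
```python
from h import *
d=manip.snapshot("top");K=np.array(d["mtx"]);Rm=R.from_rotvec(d["rotation"]).as_matrix();e=d["eye"]
L=np.array([(80,72),(232,92),(208,258),(57,236)])/10+[235,165]-.45
Rr=np.array([(168,250),(315,265),(295,437),(147,420)])/10+[353,165]-.45
t=rep()["eef_pos"]
for z in (.27,.28):
    a=onplane(L,z,K,Rm,e);b=onplane(Rr,z,K,Rm,e);v=a.mean(0)-b.mean(0)
    c=(a+b).mean(0)/2;print(z,np.linalg.norm(v),"yaw",np.arctan2(-v[0],v[1]),c,cr(c),"rel",(c-t).round(4), [np.linalg.norm(q[0]-q[1]).round(4) for q in (a,b)],[np.linalg.norm(q[1]-q[2]).round(4) for q in (a,b)])
```

```text
t 20.3167 tcp [ 0.5807 -0.0221  0.2144] cradle [[-0.0012 -0.0045  0.2144]] yaw -0.1228 F [ 0.01  0.13 -3.68] Fy_c 0.13 gap 0.0414
0.27 0.3246309085195689 yaw -0.1233565769938778 [ 0.58233583 -0.02387027  0.27      ] [[ 0.0006 -0.006   0.27  ]] rel [ 0.0016 -0.0018  0.0556] [np.float64(0.0393), np.float64(0.0373)] [np.float64(0.0431), np.float64(0.0441)]
0.28 0.32106944573841734 yaw -0.12335657699387798 [ 0.58092065 -0.0240974   0.28      ] [[-0.0008 -0.0064  0.28  ]] rel [ 0.0002 -0.002   0.0656] [np.float64(0.0388), np.float64(0.0369)] [np.float64(0.0426), np.float64(0.0436)]
```

Emit:
step_arm(commands=[0, 0, -0.05, 0, 0, 0, 0, 0, -0.05, 0, 0, 0, 0, 0, -0.03, 0, 0, 0, 0, 0, -0.016, 0, 0, 0, 0, 0, 0, 0, 0, 0])

```text
time_s: 20.73
eef_pos: [0.5797, -0.0217, 0.1393]
orientation: [-2.351, -2.079, 0.004]
wrist_force: [-0.0, 0.4, -2.8]
finger_gap: 0.0413
```

Emit:
step_arm(commands=[0, 0, 0, 0, 0, 0, 0, 0, 0, 0, 0, 0, 0, 0, 0, 0, 0, 0])

```text
time_s: 20.98
eef_pos: [0.5824, -0.0222, 0.1432]
orientation: [2.351, 2.08, 0.003]
wrist_force: [-0.7, -0.2, -3.7]
finger_gap: 0.0412
```

Run:
```python
from h import *
rep()
f,K,Rm,e=cam("scene");cv2.imwrite("pics/s18.png",cv2.resize(f[110:240,250:390,::-1],None,fx=5,fy=4.5,interpolation=cv2.INTER_CUBIC))
```

```text
t 20.9833 tcp [ 0.5824 -0.0222  0.1432] cradle [[ 0.0004 -0.0043  0.1432]] yaw -0.1225 F [-0.71 -0.17 -3.7 ] Fy_c -0.25 gap 0.0412
```

View pics/s18.png

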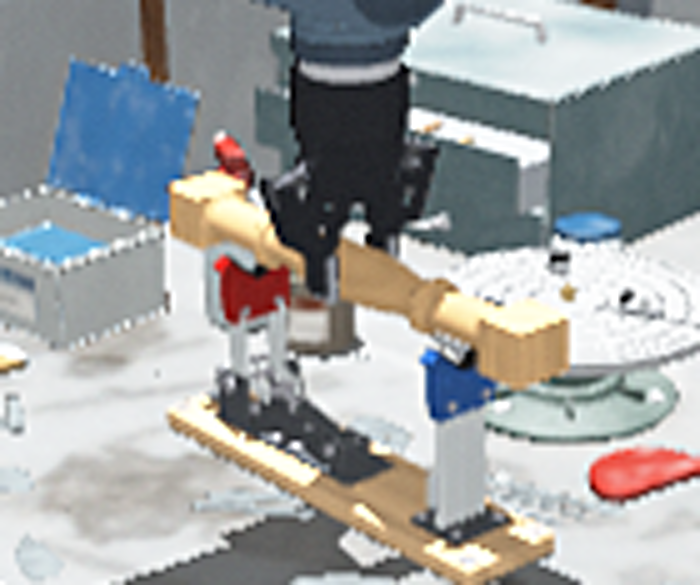

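Emit:
step_arm(commands=[0, 0, -0.004, 0, 0, 0, 0, 0, -0.004, 0, 0, 0, 0, 0, -0.004, 0, 0, 0, 0, 0, -0.004, 0, 0, 0, 0, 0, 0, 0, 0, 0])

```text
time_s: 21.45
eef_pos: [0.5808, -0.0218, 0.1326]
orientation: [-2.352, -2.081, 0.001]
wrist_force: [-0.1, 0.5, -2.7]
finger_gap: 0.0411
```

Emit:
step_arm(commands=[0, 0, -0.003, 0, 0, 0, 0, 0, -0.002, 0, 0, 0, 0, 0, 0, 0, 0, 0])

```text
time_s: 21.7
eef_pos: [0.5811, -0.0218, 0.1305]
orientation: [-2.353, -2.081, 0.0]
wrist_force: [-0.6, 0.6, -3.3]
finger_gap: 0.0413
```

Emit:
step_arm(commands=[0, 0, -0.002, 0, 0, 0, 0, 0, -0.002, 0, 0, 0, 0, 0, 0, 0, 0, 0])

```text
time_s: 21.95
eef_pos: [0.5812, -0.0219, 0.1286]
orientation: [-2.353, -2.081, 0.0]
wrist_force: [-1.3, 0.0, -3.4]
finger_gap: 0.041
```

Emit:
step_arm(commands=[0, 0, -0.002, 0, 0, 0, 0, 0, 0, 0, 0, 0])

```text
time_s: 22.12
eef_pos: [0.5812, -0.0219, 0.1277]
orientation: [-2.353, -2.081, 0.0]
wrist_force: [0.1, 0.7, -3.4]
finger_gap: 0.0409
```

Emit:
step_arm(commands=[0, 0, -0.002, 0, 0, 0, 0, 0, 0, 0, 0, 0])

```text
time_s: 22.28
eef_pos: [0.5814, -0.0219, 0.1274]
orientation: [2.353, 2.081, 0.0]
wrist_force: [-1.9, 0.4, 0.3]
finger_gap: 0.0411
```

Emit:
step_arm(commands=[0, 0, -0.002, 0, 0, 0, 0, 0, 0, 0, 0, 0])

```text
time_s: 22.45
eef_pos: [0.5815, -0.022, 0.1273]
orientation: [2.353, 2.081, -0.0]
wrist_force: [-4.5, 1.0, 6.0]
finger_gap: 0.0411
```

Emit:
step_arm(commands=[-0.002, 0, 0.002, 0, 0, 0, 0, 0, 0, 0, 0, 0])

```text
time_s: 22.62
eef_pos: [0.5812, -0.022, 0.1276]
orientation: [2.352, 2.08, 0.003]
wrist_force: [1.7, -0.3, 0.8]
finger_gap: 0.0411
```

Run:
```python
from h import *
rep()
f,K,Rm,e=cam("scene");cv2.imwrite("pics/s19.png",cv2.resize(f[110:240,250:390,::-1],None,fx=5,fy=4.5,interpolation=cv2.INTER_CUBIC))
```

```text
t 22.6167 tcp [ 0.5812 -0.022   0.1276] cradle [[-0.0008 -0.0043  0.1276]] yaw -0.1225 F [ 1.72 -0.25  0.8 ] Fy_c -0.05 gap 0.0411
```

View pics/s19.png

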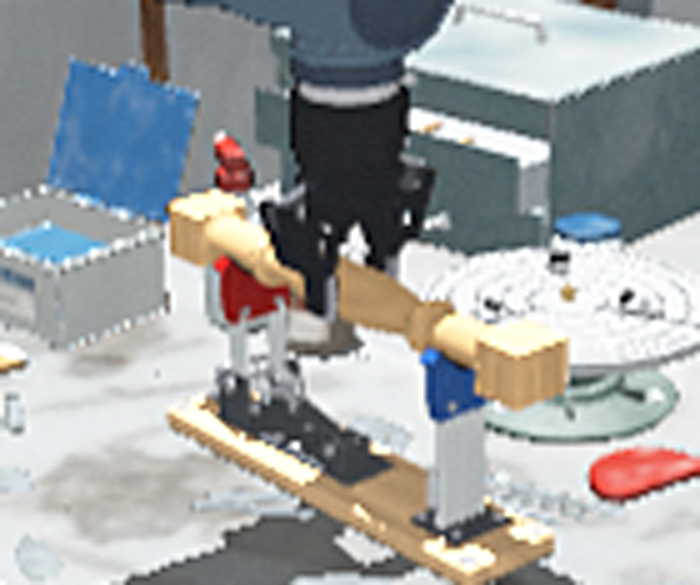

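Emit:
step_arm(commands=[0, 0, 0, 0, 0, 0, 0, 0, 0, 0, 0, 0], fingers=46, newtons=20)

```text
time_s: 22.83
eef_pos: [0.5803, -0.022, 0.1269]
orientation: [2.353, 2.081, -0.0]
wrist_force: [-0.2, -0.3, 0.7]
finger_gap: 0.046
```

Emit:
step_arm(commands=[0, 0, 0, 0, 0, 0, 0, 0, 0, 0, 0, 0, 0, 0, 0, 0, 0, 0], fingers=66)

```text
time_s: 23.08
eef_pos: [0.5802, -0.0219, 0.1267]
orientation: [-2.353, -2.081, 0.0]
wrist_force: [-0.3, 0.1, 1.2]
finger_gap: 0.066
```

Run:
```python
from h import *
rep()
f,K,Rm,e=cam("wrist");cv2.imwrite("pics/w20.png",f[:,:,::-1])
```

```text
t 23.0833 tcp [ 0.5802 -0.0219  0.1267] cradle [[-0.0018 -0.0044  0.1267]] yaw -0.1225 F [-0.27  0.05  1.2 ] Fy_c 0.02 gap 0.066
```

View pics/w20.png

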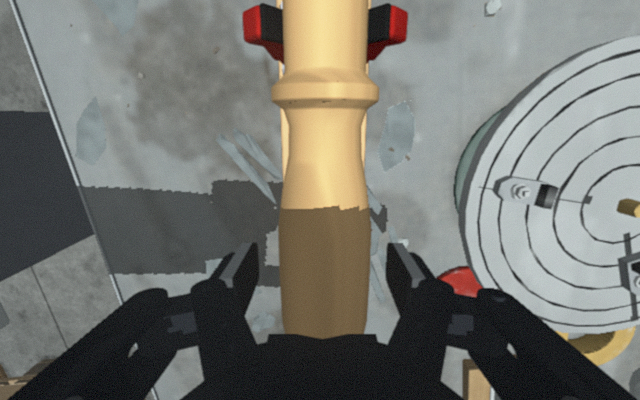

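Fingers are clear on both sides (left pad at col 255, baluster edge at 282; right pad at 390, edge at 366). The red rest is upright. Next I raise the arm straight up.

Emit:
step_arm(commands=[0, 0, 0.008, 0, 0, 0, 0, 0, 0.02, 0, 0, 0, 0, 0, 0.04, 0, 0, 0, 0, 0, 0.06, 0, 0, 0, 0, 0, 0.07, 0, 0, 0])

```text
time_s: 23.55
eef_pos: [0.5791, -0.0216, 0.226]
orientation: [-2.351, -2.079, 0.003]
wrist_force: [0.7, 1.0, -0.0]
finger_gap: 0.0661
```

Emit:
step_arm(commands=[0, 0, 0.07, 0, 0, 0, -0.07, 0, 0.02, 0, 0, 0, -0.07, 0, 0, 0, 0, 0, -0.07, 0, 0, 0, 0, 0, -0.07, 0, 0, 0, 0, 0])

```text
time_s: 23.97
eef_pos: [0.4391, -0.0218, 0.272]
orientation: [2.352, 2.081, 0.001]
wrist_force: [-0.4, -0.6, 0.8]
finger_gap: 0.0661
```

Emit:
step_arm(commands=[0, 0, 0, 0, 0, 0, 0, 0, 0, 0, 0, 0, 0, 0, 0, 0, 0, 0, 0, 0, 0, 0, 0, 0, 0, 0, 0, 0, 0, 0])

```text
time_s: 24.38
eef_pos: [0.4412, -0.0221, 0.2712]
orientation: [2.353, 2.081, 0.0]
wrist_force: [0.3, 0.4, -0.6]
finger_gap: 0.0659
```

Run:
```python
from h import *
rep()
f,K,Rm,e=cam("scene");cv2.imwrite("pics/s21.png",cv2.resize(f[110:260,240:400,::-1],None,fx=5,fy=4,interpolation=cv2.INTER_CUBIC))
f,K,Rm,e=cam("top");cv2.imwrite("pics/t21.png",f[:,:,::-1])
cv2.imwrite("pics/t21c.png",cv2.resize(f[165:225,245:385,::-1],None,fx=5.5,fy=5.5,interpolation=cv2.INTER_CUBIC))
```

```text
t 24.3833 tcp [ 0.4412 -0.0221  0.2712] cradle [[-0.1398 -0.0213  0.2712]] yaw -0.1223 F [ 0.27  0.41 -0.58] Fy_c 0.44 gap 0.0659
```

View pics/s21.png

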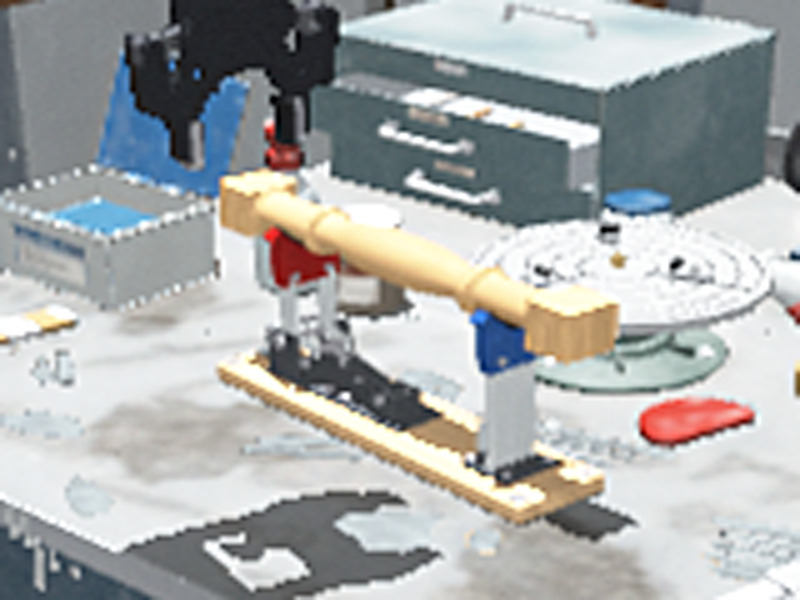

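View pics/t21c.png

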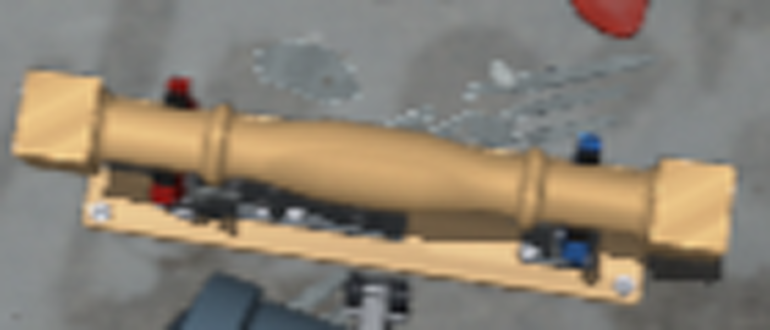

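View pics/t21.png

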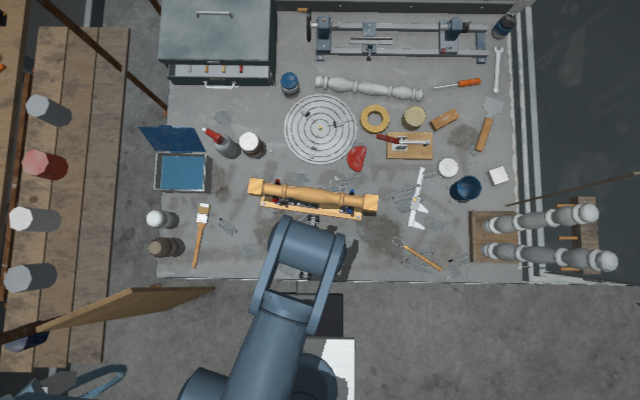

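Run:
```python
from h import *
d=manip.snapshot("top");K=np.array(d["mtx"]);Rm=R.from_rotvec(d["rotation"]).as_matrix();e=d["eye"]
L=np.array([(28,71),(103,80),(92,165),(14,154)])/5.5+[245,165]-.45
Rr=np.array([(657,159),(736,167),(724,253),(648,243)])/5.5+[245,165]-.45
a=onplane(L,.192,K,Rm,e);b=onplane(Rr,.192,K,Rm,e);v=a.mean(0)-b.mean(0);c=(a+b).mean(0)/2
print(np.linalg.norm(v),"yaw",np.arctan2(-v[0],v[1]),cr(c))
rep(); manip.finish_job()
```

```text
0.3190954312727192 yaw -0.12151876054550706 [[ 0.0005 -0.0059  0.192 ]]
t 24.5333 tcp [ 0.4408 -0.0219  0.2707] cradle [[-0.1402 -0.0212  0.2707]] yaw -0.1223 F [-1.23 -0.7  -1.  ] Fy_c -0.84 gap 0.0659
the job is handed in; nothing more can be done
```

The cradle is set up with the baluster lying in both V rests, and I handed the job in at 24.5 s. `finish_job` gives no verdict, so these results rest on my own checks.

- **Red rest:** I pushed it up along its arc with closed fingers, and the highest reading was about 10 N. It snapped upright on its own, about 0.2 s before I backed away towards blue. The last pictures show it still standing. I judged it upright by eye, since the joint angle isn't in the robot's state.
- **Baluster:** I gripped it at the swelling and lowered it in 1 mm steps until it touched. I pressed about 9 N at most, eased off, then opened the fingers and lifted clear.
- **Final position:** the top camera puts its middle 0.5 mm off the cradle's centre line and 6 mm towards blue lengthwise. Its axis is within about 0.002 rad of the cradle's. I didn't measure its height; the scene view shows both necks down in the Vs.
- **Other things on the bench:** they look unmoved by eye in the top picture; I didn't measure them.

**Check that disagreed:** the reported TCP lies about 25–29 mm beyond the fingertips that both cameras show. Because of this, my first approach passed above the folded rest without touching it. I corrected for the offset on both the second push and the grasp.

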